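Unload the curing rack and carry the colour plates away

ROBOT

A 6-joint arm with a two-finger parallel gripper is mounted at the origin on a cart in front of the work surface, level with it; the furniture and walls round the work are solid. World frame = base frame: x ahead of the robot, y to its left, z up, the work surface at z = 0. Lengths are in m, angles in rad, forces in N, time in s.
With the tool pointing down it reaches from about 0.325 to 0.775 m from the base axis. Payload 5.5 kg.
Tool frame: the origin (TCP) lies between the finger pads; the fingertips stand 25 mm ahead of it and the grasp point (between the pads) lies 6 mm ahead of it; z points along the fingers, y is the direction in which the jaws open and shut (so a half turn about z gives the same grasp; the last joint's range is limited). The gripper opens to 85 mm and grips with 20 to 120 N. Pads are 22 mm wide; open, the fingers measure 114 mm over their backs; the gripper's body (76 mm by 85 mm) begins 54 mm behind the grasp point. The pads swing forward as they close: fully open they stand 13 mm farther back than shut.
Start: joints at [-0.057, 0.091, 1.231, -0, 1.82, -0.057], TCP at [0.6, -0, 0.256] pointing down, gripper open.
Joint ranges: [-2.87, 2.87], [-0.86, 2.18], [0.17, 2.46], [-1.51, 4.65], [0.06, 2.69], [-2.65, 2.65]. Speed limits (rad/s): [2.57, 2.57, 3.01, 3.14, 3.14, 3.14].

INTERFACE

Orientations are given as a unit quaternion [w, x, y, z].
In Python, from station import robot gives the robot as it stands.
- The arm moves only by the tool servo_tool, never from a script. Its argument "deltas" is a list of rows, each a list of 5 numbers: the shift along the tool's x, y, z in m, then the turn about the tool's z in degrees, then the closure, from 0 (fully open) to 1 (shut). In form: [[tx, ty, tz, roll, hand], ...]. A call has 1 to 10 rows; each row shifts and turns the pose as measured when the row begins, along the tool's axes as they then stand; what a row does not reach is not made up. A row lasts 1/10 s, in which the tool goes at most 50 mm and 8.59 degrees, less where a joint would pass 70% of its speed; a pose out of reach is approached as far as the arm can. A call is refused whole if a number of a shift passes 0.05 or a number of a turn 8.59, either way. A call with a gripper value outside its range is refused whole. The fingers move at their own pace and stop on an object; "newtons" is the grip in N (left out, the last holds). Time passes only in rows, so rows that do not move let the fingers close. It gives the time, the measured TCP pose, the force and the opening at its end, in the units of the state.
- robot.state(): the state, without advancing time (a new reading comes with each control period).
- robot.read_camera(name): name is "scene" or "side" or "wrist"; returns a dict with "img" (400x640x3 uint8, red, green, blue), "z_map" (400x640 float32, m along the optical axis (not along the pixel's ray), 0 where there is no reading), "intrinsics" (3x3 intrinsics, pixels), "extrinsics" (4x4, takes a point from world to camera coordinates); the wrist camera has in their place "mount" (4x4, takes a point from camera to tool coordinates, whose origin is the TCP and whose axes are the flange's). Camera axes: x right, y up, looking along -z (the intrinsics and any distortion apply to the point x, -y, -z); pixel columns grow to the right and rows downward; lengths in m; the calibration is good to about 2 mm. A picture is of the moment at which its call begins: read the wrist's pose just before it.
- robot.job_done(): hands the job in, once; it reports no verdict.
The state is a dict: "time_s": time; "qpos": joint angles; "joint_vel": joint speeds; "joint_torque": joint torques, N m; "tool_pos": TCP position; "eef_rot": TCP orientation; "wrist_force": force on the tool from outside, world axes, zero at the start; "torque": the same for the moment, N m; "opening": opening from 0.0 (shut) to 1.0 (fully open).
Only numpy, scipy, OpenCV 4.12 (cv2) and the standard library are available. Lean on these libraries where they do the work, as an engineer would, in place of code of your own. Each camera call takes 0.05 s, during which the arm holds its last target.

TASK

Slide the black lock bar of the aluminium rack open by its red knob, draw every colour plate in the rack straight up out of its slot and stand each one fully down in a slot of its own in the wooden caddy, where the caddy stands. When all are in, lift the caddy by its black handle, carry it level to the green mat and set it down in the middle of the mat, lengthwise along it; also slide the lock bar fully shut again once the rack is empty. Do not knock the two dropper bottles.

Things in the scene. Friction and masses are not known exactly. Their poses are not given: they have to be found in the camera images.
- rack: Aluminium curing rack fixed to the table, 168 mm long (its x), 96 mm wide. Origin: under the middle of its slot row, on the table. Four slots, 8 mm wide, at x = -57, -19, 19, 57 mm hold plates upright by their side edges, square to x; slot floor 8 mm, slot tops 50 mm above the table. The black lock bar runs along its +y side on two posts, bar at y = 40..50 mm, top 98 mm high.
- lock_bar (a joint): Position (m) of the black lock bar along the rack's +x: 0 = shut (its four teeth, 10 mm wide, lie 3 mm above the plates' top corners at y = 24..42 mm and block them), 0.020 = its end stop, fully open (the teeth stand between the plates). Moves with about 1.5 N and stays where it is left.
- lock_knob (a point): Centre of the top of the red knob on the lock bar, 131 mm above the table; it moves with the bar. Knob 12 mm along the rack's x, 16 mm along y, 33 mm tall; grip it across x from above.
- caddy: Loose wooden caddy, 189 (its x) x 80 mm, 0.4 kg. Origin: centre of underside. Four slots, 9 mm wide, 72 mm long, square to x, at x = -74, -38, 38, 74 mm; slot floor 6 mm above the underside; V mouths, 36..41 mm high, lead a plate in. Black handle bar across the middle: 12 mm thick (x), 72 mm long (y), 96 to 118 mm above the underside, on posts at y = -30 and 30 mm.
- red_plate: Red colour plate, a stiff slab 64 mm wide (its y), 80 mm tall (z), 5 mm thick (x), 35 g. Origin: middle of its lower edge. It starts upright in one of the rack's slots, top edge 88 mm above the table; absent in some starts.
- blue_plate: Blue colour plate, a stiff slab 64 mm wide (its y), 80 mm tall (z), 5 mm thick (x), 35 g. Origin: middle of its lower edge. It starts upright in one of the rack's slots, top edge 88 mm above the table; absent in some starts.
- yellow_plate: Yellow colour plate, a stiff slab 64 mm wide (its y), 80 mm tall (z), 5 mm thick (x), 35 g. Origin: middle of its lower edge. It starts upright in one of the rack's slots, top edge 88 mm above the table; absent in some starts.
- green_plate: Green colour plate, a stiff slab 64 mm wide (its y), 80 mm tall (z), 5 mm thick (x), 35 g. Origin: middle of its lower edge. It starts upright in one of the rack's slots, top edge 88 mm above the table; absent in some starts.
- mat: Green mat fixed to the table, 230 x 110 x 3 mm. Origin: centre of the underside; long axis x. The caddy goes here, either way round.
- teal_dropper: Small standing bottle with white cap and teal liquid, 20 mm wide, 67 mm tall; origin at the centre of its underside. Leave it alone.
- lime_dropper: Small standing bottle with white cap and lime liquid, 20 mm wide, 67 mm tall; origin at the centre of its underside. Leave it alone.
There are look-alikes about, which are no part of the job. There is more than one size of the yellow_plate; the one meant has the size given above.

How it is judged:
By the outcome, as a careful person would: the job done as asked, in the order asked, and still so for the second after the job is handed in, with the robot touching nothing.
Of red_plate, blue_plate, yellow_plate, green_plate only 2 to 4 are there at a start; the rules pass over those that are not, and their reading is None.
At some moment in a run one of caddy may be knocked a few centimetres aside while the robot is not near it.
It also fails if it takes over 210 s, if anything falls off the work surface, if the arm or the gripper's body presses on something with over 40 N, if the wrist force passes 120 N, or if a joint passes its speed limit or range.

## Working session

There is one attempt and no reset: what is moved stays moved. The work goes in short steps, Python scripts to look and compute and a tool call to move; the robot and the scene stay as the last step left them, time stands still between calls to the robot, and variables do not carry over. Pictures are saved under pics/ and viewed, and the job is handed in when it is done.

Besides the shell and the picture viewer there is one more tool, called after "Call:" as name(argument=value, ...) on one line, values as JSON. servo_tool: Moves the arm, as the interface text tells. Its arguments: {"type":"object","properties":{"deltas":{"type":"array","items":{"type":"array","items":{"type":"number"}}},"newtons":{"type":"number"}},"required":["deltas"]}

```bash
ls; mkdir -p pics; cat > h.py <<'E'
import numpy as np, cv2
from scipy.spatial.transform import Rotation as R
from station import robot
def cam(n,save=None):
    st=robot.state()
    c=robot.read_camera(n)
    if n=='wrist':
        T=np.eye(4);q=st['eef_rot'];T[:3,:3]=R.from_quat([q[1],q[2],q[3],q[0]]).as_matrix();T[:3,3]=st['tool_pos']
        c['c2w']=T@np.array(c['mount'])
    else: c['c2w']=np.linalg.inv(np.array(c['extrinsics']))
    c['K']=np.array(c['intrinsics'])
    if save: cv2.imwrite('pics/'+save,cv2.cvtColor(c['img'],cv2.COLOR_RGB2BGR))
    return c
def ray(c,u,v):
    K=c['K'];d=np.array([(u-K[0,2])/K[0,0],-(v-K[1,2])/K[1,1],-1.0])
    return c['c2w'][:3,3],c['c2w'][:3,:3]@d
def onz(c,u,v,z):
    o,d=ray(c,u,v);return o+d*(z-o[2])/d[2]
def pt(c,u,v):
    o,d=ray(c,u,v);return o+d*float(c['z_map'][int(v),int(u)])
def cloud(c):
    K=c['K'];v,u=np.mgrid[0:400,0:640];z=c['z_map']
    d=np.stack([(u-K[0,2])/K[0,0]*z,-(v-K[1,2])/K[1,1]*z,-z],-1)
    P=d@c['c2w'][:3,:3].T+c['c2w'][:3,3];P[z==0]=np.nan
    return P
def proj(c,p):
    w=np.linalg.inv(c['c2w']);q=w[:3,:3]@np.array(p)+w[:3,3];K=c['K']
    return K[0,0]*q[0]/-q[2]+K[0,2],K[1,1]*-q[1]/-q[2]+K[1,2]
E
python3 - <<'E'
from h import *
print(robot.state())
for n in('scene','side','wrist'):
    c=cam(n,n+'0.png');print(n,c.keys(),c['K'],c['c2w'])
E
```

```text
pics
{'time_s': 0.0, 'qpos': array([-5.67065792e-02,  9.18673634e-02,  1.23185927e+00, -1.31355919e-05,
        1.81982247e+00, -5.67053548e-02]), 'joint_vel': array([-5.65399136e-04, -1.06144668e-03, -1.09434275e-05,  1.30932730e-03,
       -9.87377764e-05, -1.03529840e-03]), 'joint_torque': array([ 1.92109423e-03, -4.58737707e+01, -4.18019521e+01,  2.08830479e-04,
        1.19483890e-02, -1.60596358e-05]), 'tool_pos': array([5.99766637e-01, 3.49706507e-06, 2.55160771e-01]), 'eef_rot': array([-7.25561458e-04,  7.07108016e-01,  7.07104870e-01, -6.56144857e-04]), 'wrist_force': array([0.10718348, 0.78727455, 0.6304565 ]), 'torque': array([ 0.00795897, -0.0047977 , -0.02203635]), 'opening': 1.0032379819319786}
scene dict_keys(['img', 'z_map', 'intrinsics', 'extrinsics', 'c2w', 'K']) [[459.77637041   0.         324.68104702]
 [  0.         459.77637041 199.14633656]
 [  0.           0.           1.        ]] [[ 0.81759843  0.24115774 -0.52285348  0.08760511]
 [-0.57557422  0.31751478 -0.75359053 -0.85451095]
 [-0.01572048  0.91707541  0.39840376  0.43822854]
 [ 0.          0.          0
[... 257 characters left out ...]
 -3.76374812e-01  2.12557327e-01]
 [-4.09911297e-01 -3.59469458e-01  8.38304502e-01  5.59259296e-01]
 [ 8.35619770e-04  9.18918788e-01  3.94445894e-01  4.71574493e-01]
 [ 0.00000000e+00  0.00000000e+00  0.00000000e+00  1.00000000e+00]]
wrist dict_keys(['img', 'z_map', 'intrinsics', 'mount', 'c2w', 'K']) [[287.29117288   0.         323.56878959]
 [  0.         287.29117288 198.74189338]
 [  0.           0.           1.        ]] [[ 9.99998277e-01 -1.69820508e-03  7.49927927e-04  6.00563511e-01]
 [ 1.43292712e-03  9.62921609e-01  2.69777543e-01  6.90798644e-02]
 [-1.18025940e-03 -2.69776003e-01  9.62922383e-01  3.72899810e-01]
 [ 0.00000000e+00  0.00000000e+00  0.00000000e+00  1.00000000e+00]]
```

View pics/scene0.png

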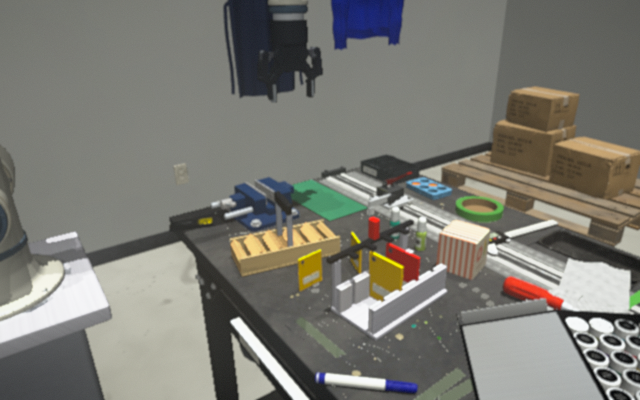

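View pics/side0.png

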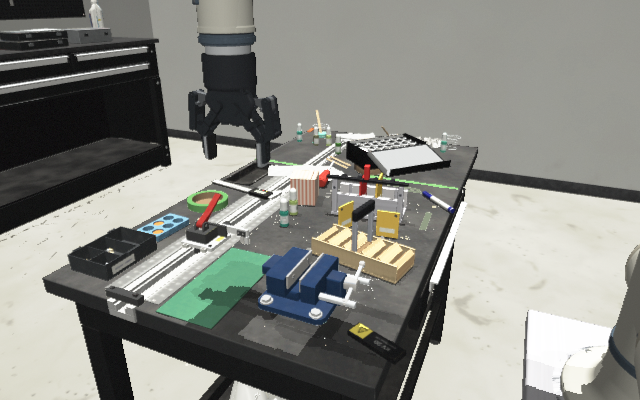

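View pics/wrist0.png

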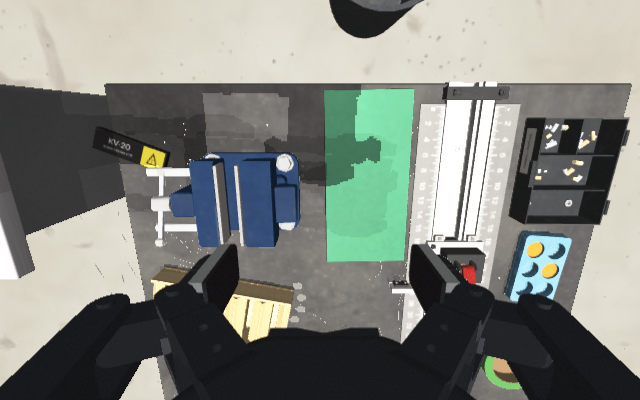

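```bash
python3 - <<'E'
from h import *
a=cam('scene');b=cam('side')
f=lambda c,x0,x1,y0,y1,n,s:cv2.imwrite('pics/'+n,cv2.resize(cv2.cvtColor(c['img'][y0:y1,x0:x1],cv2.COLOR_RGB2BGR),None,fx=s,fy=s,interpolation=cv2.INTER_CUBIC))
f(a,220,480,170,340,'scz.png',3)
f(b,250,450,150,290,'siz.png',4)
for c,n in((a,'scene'),(b,'side')):
    P=cloud(c);hsv=cv2.cvtColor(c['img'],cv2.COLOR_RGB2HSV)
    for col,lo,hi in(('yellow',(22,170,120),(32,255,255)),('red',(0,180,100),(6,255,255)),('blue',(100,150,60),(125,255,255)),('green',(45,100,60),(85,255,255))):
        m=cv2.inRange(hsv,lo,hi)
        k,l,s,ce=cv2.connectedComponentsWithStats(m)
        for i in range(1,k):
            if s[i,4]<25: continue
            q=P[l==i];q=q[~np.isnan(q[:,0])]
            if len(q) and q[:,2].max()<.5 and q[:,2].min()>-.05: print(n,col,ce[i].round(),s[i,4],np.percentile(q,[3,97],axis=0).round(3).tolist())
E
```

```text
scene yellow [206. 221.] 56 [[0.373, 0.006, 0.006], [0.395, 0.033, 0.009]]
scene yellow [355. 238.] 45 [[0.496, -0.357, -0.001], [0.61, -0.205, 0.084]]
scene yellow [309. 267.] 592 [[0.413, -0.311, 0.003], [0.459, -0.303, 0.059]]
scene yellow [359. 262.] 49 [[0.522, -0.33, 0.006], [0.524, -0.325, 0.045]]
scene yellow [385. 273.] 995 [[0.487, -0.455, 0.016], [0.526, -0.396, 0.087]]
scene red [374. 227.] 177 [[0.503, -0.386, 0.1], [0.512, -0.373, 0.13]]
scene red [405. 261.] 520 [[0.526, -0.451, 0.045], [0.534, -0.394, 0.087]]
scene red [530. 291.] 647 [[0.669, -0.588, 0.015], [0.694, -0.513, 0.028]]
scene blue [366.  19.] 2618 [[1.783, 1.427, 0.203], [2.274, 1.471, 0.428]]
scene blue [322. 378.] 34 [[0.325, -0.497, 0.005], [0.332, -0.491, 0.013]]
scene blue [401. 386.] 284 [[0.385, -0.573, 0.005], [0.411, -0.55, 0.013]]
scene green [327. 201.] 1422 [[0.607, -0.122, -0.0], [0.707, 0.087, 0.003]]
scene green [394. 223.] 35 [[0.653, -0.275, 0.03], [0.668, -0.262, 0.038]]
scene green [635. 299.] 114 [[0.8, -0.648, -0.0], [0.849, -0.634, 0.003]]
side red [366. 172.] 83 [[0.503, -0.636, 0.041], [0.589, -0.368, 0.13]]
side red [322. 182.] 36 [[0.668, -0.515, 0.008], [0.682, -0.505, 0.027]]
side red [362. 188.] 62 [[0.525, -0.441, 0.044], [0.531, -0.388, 0.079]]
side green [207. 202.] 306 [[0.844, -0.333, 0.005], [0.937, -0.239, 0.02]]
side green [284. 213.] 34 [[0.655, -0.265, 0.03], [0.668, -0.254, 0.039]]
side green [237. 259.] 471 [[0.636, -0.123, 0.002], [0.708, -0.057, 0.005]]
side green [213. 269.] 73 [[0.683, -0.054, 0.002], [0.708, -0.029, 0.005]]
side green [221. 273.] 36 [[0.666, -0.045, 0.002], [0.683, -0.021, 0.005]]
side green [243. 280.] 121 [[0.609, -0.048, 0.002], [0.639, -0.015, 0.005]]
side green [177. 301.] 292 [[0.671, 0.03, 0.002], [0.706, 0.1, 0.005]]
side green [200. 307.] 125 [[0.635, 0.044, 0.002], [0.659, 0.088, 0.005]]
side green [186. 317.] 26 [[0.646, 0.091, 0.002], [0.657, 0.102, 0.005]]
```

View pics/scz.png

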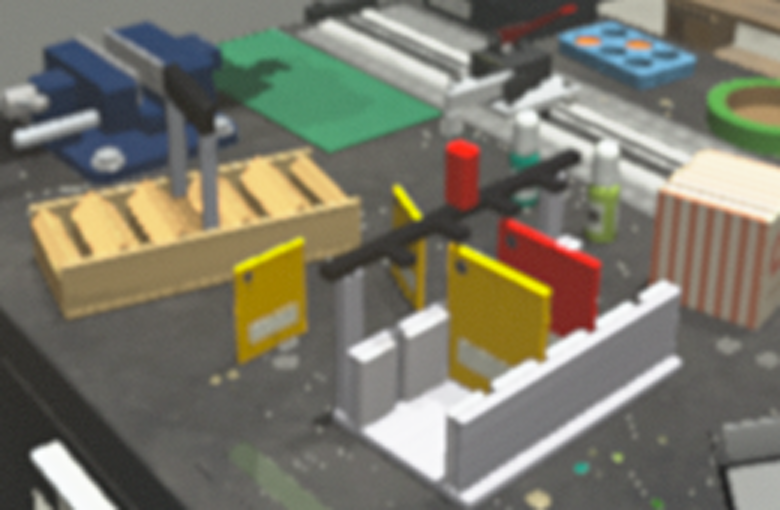

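View pics/siz.png

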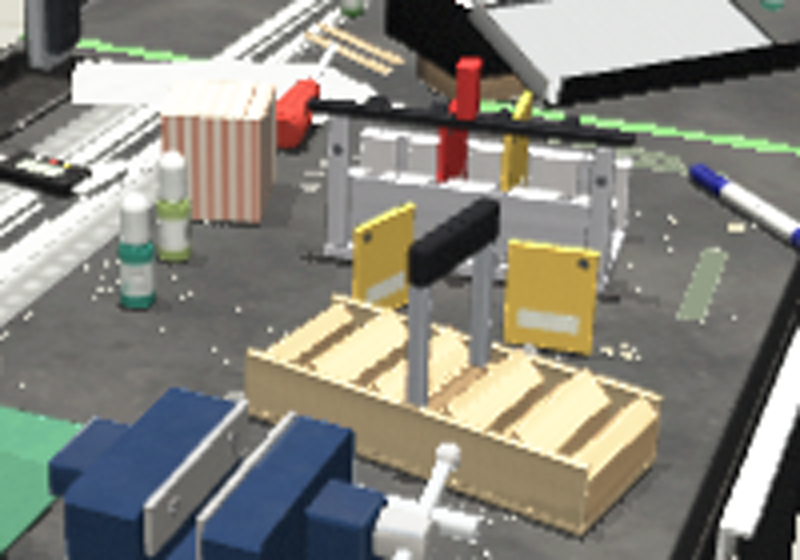

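Call:
servo_tool(deltas=[[-0.04,-0.008,-0.01,0,0],[-0.045,-0.01,-0.01,0,0],[-0.045,-0.01,-0.01,0,0],[-0.045,-0.01,-0.01,0,0],[-0.045,-0.01,-0.01,0,0],[-0.045,-0.01,-0.01,0,0],[-0.045,-0.01,-0.01,0,0],[-0.045,-0.01,-0.01,0,0],[-0.04,-0.01,-0.01,0,0],[0,0,0,0,0]])

```text
time_s: 1.25
tool_pos: [0.5093, -0.4084, 0.3439]
eef_rot: [-0.003, 0.705, 0.709, -0.002]
wrist_force: [0.9, -0.6, 0.3]
opening: 0.994
```

```bash
python3 - <<'E'
from h import *
print(robot.state()['tool_pos'],robot.state()['qpos'])
c=cam('wrist','w1.png')
E
```

```text
[ 0.5092719  -0.40838875  0.34391845] [-0.7265557   0.288492    0.85145519 -0.00331524  2.0079157  -0.73390623]
```

View pics/w1.png

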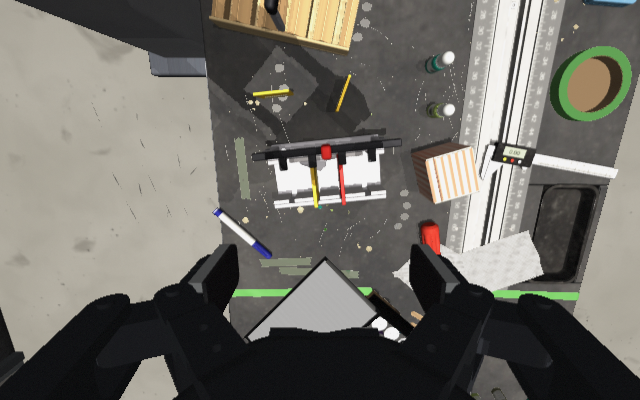

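```bash
cat > meas.py <<'E'
from h import *
def line(q):
    m=q.mean(0);u,s,v=np.linalg.svd(q-m);d=v[0]; d=d if d[0]>0 else -d
    return m,np.degrees(np.arctan2(d[1],d[0])),(q-m)@d
def rack(c,tag=None):
    P=cloud(c);hsv=cv2.cvtColor(c['img'],cv2.COLOR_RGB2HSV)
    near=(P[...,0]>.38)&(P[...,0]<.66)&(P[...,1]>-.52)&(P[...,1]<-.31)
    for n,lo,hi in(('yellow',(22,150,80),(32,255,255)),('red',(0,170,80),(6,255,255)),('red2',(172,170,80),(180,255,255))):
        m=(cv2.inRange(hsv,lo,hi)>0)&near
        k,l,s,ce=cv2.connectedComponentsWithStats(m.astype(np.uint8))
        for i in range(1,k):
            if s[i,4]<25: continue
            q=P[l==i];top=np.percentile(q[:,2],95);q=q[abs(q[:,2]-top)<.004]
            mm,a,t=line(q[:,:2]);print(n,ce[i].round(),s[i,4],'top %.4f'%top,mm.round(4),'ang %.1f'%a,'ext',t.min().round(4),t.max().round(4))
    m=(hsv[...,2]<70)&near&(abs(P[...,2]-.098)<.006)
    q=P[m][:,:2];mm,a,t=line(q);print('bar',len(q),mm.round(4),a.round(2),t.min().round(4),t.max().round(4),'z',np.median(P[m][:,2]).round(4))
E
python3 - <<'E'
from meas import *
c=cam('wrist');rack(c)
cv2.imwrite('pics/w1z.png',cv2.resize(cv2.cvtColor(c['img'][60:230,220:420],cv2.COLOR_RGB2BGR),None,fx=4,fy=3.5))
a=cam('scene');print('scene');rack(a)
a=cam('side');print('side');rack(a)
E
```

```text
yellow [339. 106.] 54 top 0.0609 [ 0.5285 -0.3192] ang 70.9 ext -0.0102 0.0099
yellow [314. 189.] 166 top 0.0888 [ 0.4958 -0.4289] ang -84.2 ext -0.027 0.0257
red [325. 154.] 134 top 0.1318 [ 0.5108 -0.3759] ang -81.6 ext -0.0068 0.0074
red [342. 198.] 45 top 0.0891 [ 0.5344 -0.4394] ang -82.8 ext -0.0153 0.0115
bar 1357 [ 0.5074 -0.3801] 6.0 -0.091 0.0987 z 0.0975
scene
yellow [359. 262.] 73 top 0.0456 [ 0.5233 -0.328 ] ang 17.9 ext -0.0019 0.0013
yellow [384. 274.] 1032 top 0.0866 [ 0.492  -0.4272] ang -84.1 ext -0.0338 0.0298
red [374. 228.] 181 top 0.1296 [ 0.5069 -0.3797] ang -73.3 ext -0.007 0.0063
red [405. 261.] 584 top 0.0866 [ 0.5296 -0.4223] ang -83.4 ext -0.0309 0.03
bar 631 [ 0.498  -0.3845] 5.61 -0.0835 0.1016 z 0.0959
side
yellow [378. 190.] 56 top 0.0820 [ 0.4888 -0.393 ] ang -36.1 ext -0.0016 0.0029
yellow [350. 209.] 76 top 0.0597 [ 0.5258 -0.3201] ang 68.8 ext -0.0064 0.0077
red [366. 172.] 91 top 0.1310 [ 0.5089 -0.3737] ang 83.5 ext -0.0095 0.0046
red [362. 188.] 64 top 0.0804 [ 0.5265 -0.3911] ang 77.0 ext -0.0019 0.0029
bar 329 [ 0.5079 -0.3764] 6.27 -0.0931 0.094 z 0.0972
```

View pics/w1z.png

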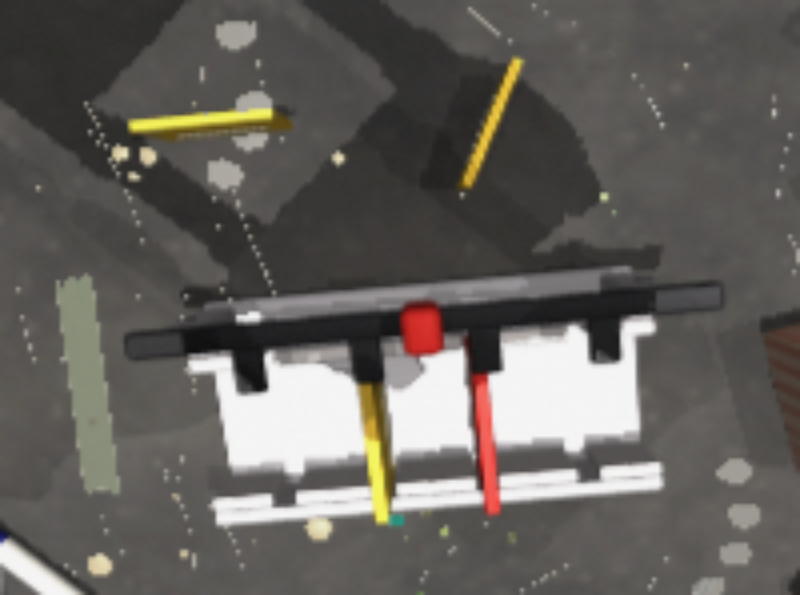

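```bash
cat > go.py <<'E'
import sys
from h import *
# usage: go.py x y z yaw(of tool y axis from world x, deg)
x,y,z,yaw=map(float,sys.argv[1:5])
st=robot.state();q=st['eef_rot'];M=R.from_quat([q[1],q[2],q[3],q[0]]).as_matrix()
cy=np.degrees(np.arctan2(M[1,1],M[0,1]))
d=np.array([x,y,z])-st['tool_pos']
print('t',round(st['time_s'],2),'pos',st['tool_pos'].round(4),'yaw',cy.round(2),'tilt',M[2].round(3),'delta tool',(M.T@d).round(4),'roll',-(yaw-cy+180)%360-180 if 0 else round(((cy-yaw)+180)%360-180,2),'F',st['wrist_force'].round(1),'open',round(st['opening'],3),'q6',st['qpos'].round(2))
E
python3 go.py .509 -.377 .2 6
```

```text
t 1.45 pos [ 0.5117 -0.4024  0.3437] yaw 0.76 tilt [ 0.004 -0.006 -1.   ] delta tool [ 0.0248 -0.0015  0.1438] roll -5.24 F [-0.2  0.4  0.6] open 0.998 q6 [-0.72  0.28  0.86 -0.    2.01 -0.73]
```

Call:
servo_tool(deltas=[[0.005,0,0.02,-2,0],[0.005,0,0.03,-2,0],[0.005,0,0.03,-1,0],[0.005,0,0.02,0,0],[0,0,0.01,0,0],[0,0,0,0,0],[0,0,0,0,0]])

```text
time_s: 2.15
tool_pos: [0.5142, -0.3702, 0.2326]
eef_rot: [-0.002, 0.664, 0.748, 0.0]
wrist_force: [-1.0, 0.2, -0.6]
opening: 1.002
```

```bash
python3 go.py .509 -.377 .133 6; python3 - <<'E'
from meas import *
c=cam('wrist','w2.png');rack(c)
E
python3 go.py .509 -.377 .133 6
```

```text
t 2.15 pos [ 0.5142 -0.3702  0.2326] yaw 6.84 tilt [ 0.003 -0.002 -1.   ] delta tool [-0.0064 -0.0058  0.0996] roll 0.84 F [-1.   0.2 -0.6] open 1.002 q6 [-0.68  0.18  1.17  0.    1.79 -0.8 ]
yellow [342. 139.] 132 top 0.0610 [ 0.5282 -0.3193] ang 70.3 ext -0.0104 0.0102
yellow [298. 247.] 348 top 0.0889 [ 0.4954 -0.4283] ang -84.3 ext -0.0252 0.0268
red [318. 211.] 311 top 0.1317 [ 0.5109 -0.3759] ang -79.0 ext -0.0072 0.0079
red [335. 249.] 230 top 0.0890 [ 0.5327 -0.4245] ang -83.6 ext -0.0251 0.0266
bar 2647 [ 0.5092 -0.3788] 6.45 -0.0922 0.0964 z 0.0976
t 2.2 pos [ 0.5143 -0.3704  0.2328] yaw 6.83 tilt [ 0.003 -0.001 -1.   ] delta tool [-0.0062 -0.0059  0.0998] roll 0.83 F [-1.1 -0.3  0.8] open 1.0 q6 [-0.68  0.18  1.17  0.    1.79 -0.8 ]
```

View pics/w2.png

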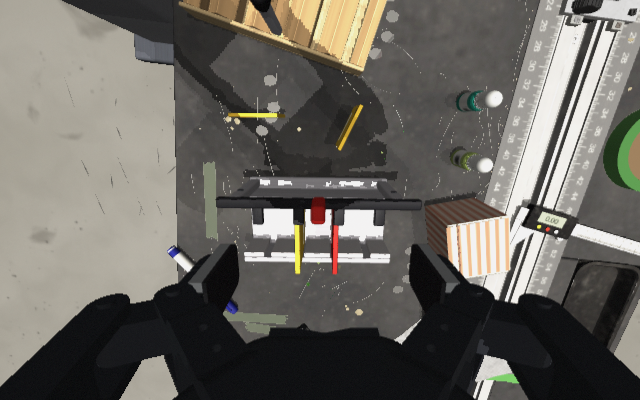

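Call:
servo_tool(deltas=[[-0.003,-0.003,0.03,0.8,0],[-0.002,-0.001,0.03,0,0],[0,0,0.025,0,0],[0,0,0.01,0,0],[0,0,0,0,0],[0,0,0,0,0]])

```text
time_s: 2.8
tool_pos: [0.5146, -0.3793, 0.1466]
eef_rot: [0.007, 0.669, 0.743, 0.001]
wrist_force: [0.0, 0.2, 0.6]
opening: 1.0
```

```bash
python3 go.py .510 -.376 .133 6
```

```text
t 2.8 pos [ 0.5146 -0.3793  0.1466] yaw 5.98 tilt [-0.01   0.011 -1.   ] delta tool [ 0.0039 -0.0044  0.0135] roll -0.02 F [0.  0.2 0.6] open 1.0 q6 [-0.69  0.19  1.32  0.    1.62 -0.79]
```

Call:
servo_tool(deltas=[[0.002,-0.003,0.01,0,0],[0.001,-0.002,0.004,0,0],[0,0,0,0,0],[0,0,0,0,0]])

```text
time_s: 3.2
tool_pos: [0.5105, -0.3779, 0.1363]
eef_rot: [0.011, 0.669, 0.743, 0.001]
wrist_force: [1.0, -0.1, -0.7]
opening: 1.0
```

```bash
python3 go.py .510 -.376 .133 6
```

```text
t 3.2 pos [ 0.5105 -0.3779  0.1363] yaw 5.99 tilt [-0.015  0.016 -1.   ] delta tool [ 0.0019 -0.0003  0.0033] roll -0.01 F [ 1.  -0.1 -0.7] open 1.0 q6 [-0.69  0.18  1.35  0.    1.59 -0.8 ]
```

Call:
servo_tool(deltas=[[0,0,0.002,0,0.5],[0,0,0,0,1],[0,0,0,0,1],[0,0,0,0,1],[0,0,0,0,1],[0,0,0,0,1],[0,0,0,0,1]], newtons=20)

```text
time_s: 3.9
tool_pos: [0.5108, -0.3781, 0.1352]
eef_rot: [0.011, 0.669, 0.743, 0.001]
wrist_force: [0.8, 0.1, -0.6]
opening: 0.136
```

```bash
python3 go.py .510 -.376 .133 6
```

```text
t 3.9 pos [ 0.5108 -0.3781  0.1352] yaw 6.0 tilt [-0.016  0.016 -1.   ] delta tool [ 0.0022 -0.0006  0.0022] roll 0.0 F [ 0.8  0.1 -0.6] open 0.136 q6 [-0.69  0.18  1.35  0.    1.59 -0.8 ]
```

Gripped (11.6 mm). Slide +x by 20 mm (to its stop).

Call:
servo_tool(deltas=[[0,0.005,0,0,1],[0,0.005,0,0,1],[0,0.005,0,0,1],[0,0.005,0,0,1],[0,0.003,0,0,1],[0,0.003,0,0,1],[0,0,0,0,1]])

```text
time_s: 4.6
tool_pos: [0.5279, -0.3764, 0.1351]
eef_rot: [0.0, 0.671, 0.741, -0.007]
wrist_force: [0.5, 1.3, 0.6]
opening: 0.139
```

```bash
python3 go.py .530 -.376 .133 6
```

```text
t 4.6 pos [ 0.5279 -0.3764  0.1351] yaw 5.66 tilt [-0.01  -0.011 -1.   ] delta tool [0.0002 0.0021 0.0021] roll -0.34 F [0.5 1.3 0.6] open 0.139 q6 [-0.66  0.23  1.29 -0.01  1.62 -0.76]
```

Call:
servo_tool(deltas=[[0,0.004,0,0,1],[0,0.004,0,0,1],[0,0.004,0,0,1],[0,0,0,0,1]])

```text
time_s: 5.0
tool_pos: [0.5283, -0.3765, 0.1351]
eef_rot: [-0.012, 0.674, 0.738, -0.016]
wrist_force: [2.1, 1.2, -0.7]
opening: 0.134
```

```bash
python3 go.py .531 -.374 .133 6
```

```text
t 5.0 pos [ 0.5283 -0.3765  0.1351] yaw 5.21 tilt [-0.003 -0.04  -0.999] delta tool [0.0022 0.003  0.002 ] roll -0.79 F [ 2.1  1.2 -0.7] open 0.134 q6 [-0.66  0.25  1.26 -0.03  1.65 -0.75]
```

Call:
servo_tool(deltas=[[0,0.01,0,0,1],[0,0.01,0,0,1],[0,0,0,0,1],[0,0,0,0,0.6],[0,0,0,0,0.6],[0,0,0,0,0.6]])

```text
time_s: 5.6
tool_pos: [0.5306, -0.3768, 0.1347]
eef_rot: [-0.031, 0.678, 0.734, -0.029]
wrist_force: [-0.3, -0.2, 0.6]
opening: 0.398
```

```bash
python3 go.py .531 -.374 .133 6;python3 - <<'E'
from meas import *
c=cam('scene','s2.png');rack(c)
cv2.imwrite('pics/s2z.png',cv2.resize(cv2.cvtColor(c['img'][170:340,270:470],cv2.COLOR_RGB2BGR),None,fx=4,fy=3.5))
E
```

```text
t 5.6 pos [ 0.5306 -0.3768  0.1347] yaw 4.5 tilt [ 0.006 -0.085 -0.996] delta tool [0.0027 0.0008 0.0016] roll -1.5 F [-0.3 -0.2  0.6] open 0.398 q6 [-0.64  0.3   1.22 -0.05  1.7  -0.73]
yellow [384. 273.] 1028 top 0.0865 [ 0.4917 -0.4258] ang -83.9 ext -0.0341 0.0308
yellow [358. 262.] 81 top 0.0377 [ 0.5236 -0.3259] ang 75.7 ext -0.0041 0.0073
red [383. 227.] 109 top 0.1289 [ 0.5255 -0.3818] ang 3.9 ext -0.0037 0.0052
red [405. 261.] 588 top 0.0866 [ 0.5297 -0.4241] ang -83.4 ext -0.0323 0.029
bar 589 [ 0.5142 -0.3829] 5.65 -0.0833 0.1052 z 0.0957
```

View pics/s2z.png

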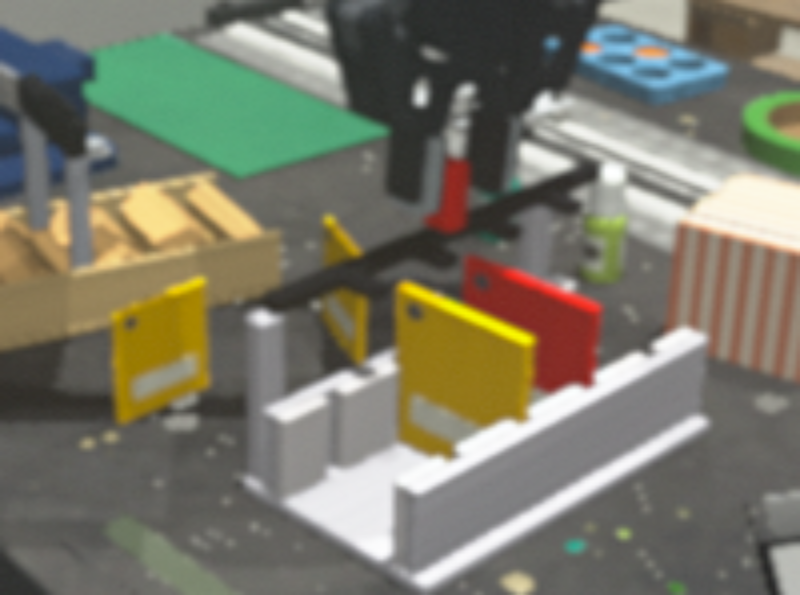

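Call:
servo_tool(deltas=[[0,0,-0.01,0,0.5],[0,0,-0.01,0,0.5],[0,0,-0.01,0,0.5],[0,0,-0.01,0,0.5],[0,0,-0.01,0,0.5],[0,0,-0.01,0,0.5],[0,0,-0.01,0,0.5],[0,0,-0.01,0,0.5],[0,0,-0.01,0,0.5],[0,0,-0.01,0,0.5]])

```text
time_s: 6.65
tool_pos: [0.5408, -0.3761, 0.2438]
eef_rot: [-0.03, 0.678, 0.734, -0.029]
wrist_force: [1.2, 0.7, -0.0]
opening: 0.501
```

```bash
python3 go.py .531 -.374 .133 6
```

```text
t 6.65 pos [ 0.5408 -0.3761  0.2438] yaw 4.58 tilt [ 0.005 -0.083 -0.997] delta tool [ 0.0023 -0.0005  0.1112] roll -1.42 F [ 1.2  0.7 -0. ] open 0.501 q6 [-0.64  0.31  1.01 -0.05  1.89 -0.73]
```

Call:
servo_tool(deltas=[[0,-0.02,0,0,0.5],[0,-0.02,0,0,0.5],[0,-0.02,0,0,0.5],[0,-0.02,0,0,0.5],[0,-0.02,0,0,0.5]])

```text
time_s: 7.15
tool_pos: [0.4411, -0.3838, 0.2552]
eef_rot: [-0.029, 0.677, 0.735, -0.028]
wrist_force: [-0.1, -0.7, -0.9]
opening: 0.499
```

```bash
python3 go.py .531 -.374 .133 6
```

```text
t 7.15 pos [ 0.4411 -0.3838  0.2552] yaw 4.77 tilt [ 0.004 -0.081 -0.997] delta tool [0.0019 0.1    0.1146] roll -1.23 F [-0.1 -0.7 -0.9] open 0.499 q6 [-0.74  0.1   1.22 -0.06  1.87 -0.84]
```

Call:
servo_tool(deltas=[[0,0.04,0,0,0.5],[0,0,0,0,0.5],[0,0,0,0,0.5],[0,0.04,0,0,0.5],[0,0,0,0,0.5],[0,0,0,0,0.5]])

```text
time_s: 7.75
tool_pos: [0.5176, -0.378, 0.2469]
eef_rot: [-0.033, 0.678, 0.734, -0.029]
wrist_force: [0.1, 0.2, 0.0]
opening: 0.501
```

```bash
python3 go.py .531 -.374 .133 6
```

```text
t 7.75 pos [ 0.5176 -0.378   0.2469] yaw 4.51 tilt [ 0.008 -0.087 -0.996] delta tool [0.002  0.0235 0.1123] roll -1.49 F [0.1 0.2 0. ] open 0.501 q6 [-0.66  0.27  1.05 -0.06  1.89 -0.75]
```

Call:
servo_tool(deltas=[[0,-0.04,0,0,0.5],[0,0,0,0,0.5],[0,0,0,0,0.5],[0,0.04,0,0,0.5],[0,-0.04,0,0,0.5],[0,0.04,0,0,0.5],[0,-0.04,0,0,0.5],[0,0.04,0,0,0.5],[0,0,0,0,0.5],[0,0,0,0,0.5]])

```text
time_s: 8.75
tool_pos: [0.5074, -0.376, 0.2051]
eef_rot: [-0.07, 0.677, 0.732, -0.032]
wrist_force: [1.0, -0.6, 1.0]
opening: 0.5
```

```bash
python3 go.py .531 -.374 .133 6
```

```text
t 8.75 pos [ 0.5074 -0.376   0.2051] yaw 4.68 tilt [ 0.059 -0.141 -0.988] delta tool [-0.004   0.0336  0.0679] roll -1.32 F [ 1.  -0.6  1. ] open 0.5 q6 [-0.67  0.3   1.09 -0.05  1.89 -0.76]
```

Call:
servo_tool(deltas=[[0,0,-0.04,0,0.5],[0,0,0.04,0,0.5],[0,0,-0.04,0,0.5],[0,0,0.04,0,0.5],[0,0,-0.04,0,0.5],[0,0,0,0,0.5],[0,0,0,0,0.5]])

```text
time_s: 9.45
tool_pos: [0.4917, -0.3612, 0.2152]
eef_rot: [-0.128, 0.672, 0.728, -0.036]
wrist_force: [0.9, 0.1, -0.5]
opening: 0.499
```

```bash
python3 go.py .531 -.374 .133 6
```

```text
t 9.45 pos [ 0.4917 -0.3612  0.2152] yaw 5.5 tilt [ 0.137 -0.225 -0.965] delta tool [-0.0264  0.0554  0.0685] roll -0.5 F [ 0.9  0.1 -0.5] open 0.499 q6 [-0.66  0.34  1.04 -0.06  2.02 -0.76]
```

Call:
servo_tool(deltas=[[0,0,-0.02,0,0.5],[0,0,-0.02,0,0.5],[0,0,-0.02,0,0.5],[0,0,-0.02,0,0.5],[0,0,-0.02,0,0.5],[0,0,-0.02,0,0.5],[0,0,-0.01,0,0.5],[0,0,0,0,0.5],[0,0,0,0,0.5]])

```text
time_s: 10.35
tool_pos: [0.5222, -0.3778, 0.3746]
eef_rot: [-0.1, 0.675, 0.73, -0.034]
wrist_force: [-0.3, 0.1, 0.0]
opening: 0.499
```

```bash
python3 go.py .531 -.374 .133 6
```

```text
t 10.35 pos [ 0.5222 -0.3778  0.3746] yaw 4.97 tilt [ 0.101 -0.185 -0.978] delta tool [-0.0211  0.0537  0.2348] roll -1.03 F [-0.3  0.1  0. ] open 0.499 q6 [-0.66  0.5   0.54 -0.07  2.31 -0.77]
```

Call:
servo_tool(deltas=[[0,0,0.04,0,0.5],[0,0,0,0,0.5],[0,0,0.0,0,0.5],[0,0,0.04,0,0.5],[0,0,0.0,0,0.5],[0,0,0,0,0.5]])

```text
time_s: 10.95
tool_pos: [0.5064, -0.3709, 0.2972]
eef_rot: [-0.1, 0.676, 0.73, -0.034]
wrist_force: [0.5, 0.3, 2.2]
opening: 0.499
```

```bash
python3 go.py .531 -.374 .133 6
```

```text
t 10.95 pos [ 0.5064 -0.3709  0.2972] yaw 4.96 tilt [ 0.1   -0.185 -0.978] delta tool [-0.0212  0.0543  0.1556] roll -1.04 F [0.5 0.3 2.2] open 0.499 q6 [-0.66  0.37  0.85 -0.06  2.13 -0.76]
```

Call:
servo_tool(deltas=[[0,0,-0.04,0,0.5],[0,0,0,0,0.5],[0,0,0.0,0,0.5],[0,0,-0.04,0,0.5],[0,0,0.0,0,0.5],[0,0,0,0,0.5]])

```text
time_s: 11.55
tool_pos: [0.5247, -0.3795, 0.3932]
eef_rot: [-0.089, 0.677, 0.73, -0.033]
wrist_force: [0.5, 0.2, -0.2]
opening: 0.501
```

```bash
python3 go.py .531 -.374 .133 6
```

```text
t 11.55 pos [ 0.5247 -0.3795  0.3932] yaw 4.8 tilt [ 0.085 -0.168 -0.982] delta tool [-0.0171  0.0504  0.2548] roll -1.2 F [ 0.5  0.2 -0.2] open 0.501 q6 [-0.65  0.51  0.48 -0.07  2.33 -0.77]
```

Call:
servo_tool(deltas=[[0,0,0.005,0,0.5],[0,0,0.01,0,0.5],[0,0,0.015,0,0.5],[0,0,0.015,0,0.5],[0,0,0.015,0,0.5],[0,0,0.015,0,0.5],[0,0,0.015,0,0.5],[0,0,0.01,0,0.5],[0,0,0.005,0,0.5],[0,0,0.0,0,0.5]])

```text
time_s: 12.55
tool_pos: [0.5067, -0.3725, 0.3001]
eef_rot: [-0.072, 0.678, 0.731, -0.031]
wrist_force: [-0.5, -0.7, 0.8]
opening: 0.5
```

```bash
python3 go.py .531 -.374 .133 6
```

```text
t 12.55 pos [ 0.5067 -0.3725  0.3001] yaw 4.59 tilt [ 0.063 -0.144 -0.988] delta tool [-0.0138  0.0479  0.1614] roll -1.41 F [-0.5 -0.7  0.8] open 0.5 q6 [-0.66  0.32  0.9  -0.06  2.07 -0.76]
```

Call:
servo_tool(deltas=[[0,0,-0.05,0,0.5],[0,0,-0.05,0,0.5],[0,0,0.0,0,0.5],[0,0,0,0,0.5]])

```text
time_s: 12.95
tool_pos: [0.5203, -0.3766, 0.3921]
eef_rot: [-0.082, 0.677, 0.731, -0.032]
wrist_force: [-0.3, 0.1, -1.0]
opening: 0.499
```

```bash
python3 go.py .531 -.374 .133 6
```

```text
t 12.95 pos [ 0.5203 -0.3766  0.3921] yaw 4.7 tilt [ 0.077 -0.158 -0.984] delta tool [-0.018   0.0517  0.2535] roll -1.3 F [-0.3  0.1 -1. ] open 0.499 q6 [-0.66  0.48  0.54 -0.07  2.3  -0.77]
```

Call:
servo_tool(deltas=[[0,-0.05,0,0,0.5],[0,-0.05,0,0,0.5],[0,0,0.0,0,0.5],[0,0,0,0,0.5]])

```text
time_s: 13.35
tool_pos: [0.4211, -0.386, 0.399]
eef_rot: [-0.088, 0.676, 0.731, -0.032]
wrist_force: [0.0, 0.3, -0.2]
opening: 0.5
```

```bash
python3 go.py .531 -.374 .133 6
```

```text
t 13.35 pos [ 0.4211 -0.386   0.399 ] yaw 4.89 tilt [ 0.085 -0.167 -0.982] delta tool [-0.0186  0.1533  0.2431] roll -1.11 F [ 0.   0.3 -0.2] open 0.5 q6 [-0.76  0.25  0.8  -0.09  2.26 -0.89]
```

Call:
servo_tool(deltas=[[0,0.005,0,0,0.5],[0,0.01,0,0,0.5],[0,0.015,0,0,0.5],[0,0.015,0,0,0.5],[0,0.015,0,0,0.5],[0,0.015,0,0,0.5],[0,0.015,0,0,0.5],[0,0.01,0,0,0.5],[0,0,0,0,0.5]])

```text
time_s: 14.25
tool_pos: [0.5359, -0.3727, 0.3749]
eef_rot: [-0.09, 0.672, 0.735, -0.032]
wrist_force: [0.0, -0.8, 0.3]
opening: 0.5
```

```bash
python3 go.py .531 -.374 .133 6
```

```text
t 14.25 pos [ 0.5359 -0.3727  0.3749] yaw 5.56 tilt [ 0.089 -0.168 -0.982] delta tool [-0.0224  0.0355  0.2383] roll -0.44 F [ 0.  -0.8  0.3] open 0.5 q6 [-0.64  0.51  0.53 -0.06  2.29 -0.76]
```

Call:
servo_tool(deltas=[[0,0,0.005,0,0.5],[0,0,0.01,0,0.5],[0,0,0.015,0,0.5],[0,0,0.02,0,0.5],[0,0,0.02,0,0.5],[0,0,0.02,0,0.5],[0,0,0.015,0,0.5],[0,0,0.01,0,0.5],[0,0,0.005,0,0.5],[0,0,0.0,0,0.5]])

```text
time_s: 15.25
tool_pos: [0.5144, -0.3614, 0.2487]
eef_rot: [-0.09, 0.671, 0.735, -0.032]
wrist_force: [0.8, -0.2, 1.1]
opening: 0.501
```

```bash
python3 go.py .531 -.374 .133 6
```

```text
t 15.25 pos [ 0.5144 -0.3614  0.2487] yaw 5.68 tilt [ 0.089 -0.168 -0.982] delta tool [-0.0241  0.0345  0.1098] roll -0.32 F [ 0.8 -0.2  1.1] open 0.501 q6 [-0.64  0.33  0.98 -0.05  2.01 -0.75]
```

Call:
servo_tool(deltas=[[0,0,-0.005,0,0.5],[0,0,-0.01,0,0.5],[0,0,-0.015,0,0.5],[0,0,-0.02,0,0.5],[0,0,-0.02,0,0.5],[0,0,-0.02,0,0.5],[0,0,-0.015,0,0.5],[0,0,-0.01,0,0.5],[0,0,-0.005,0,0.5],[0,0,0.0,0,0.5]])

```text
time_s: 16.25
tool_pos: [0.5367, -0.3703, 0.3865]
eef_rot: [-0.08, 0.672, 0.736, -0.031]
wrist_force: [-0.3, -1.1, 0.5]
opening: 0.502
```

```bash
python3 go.py .531 -.374 .133 6
```

```text
t 16.25 pos [ 0.5367 -0.3703  0.3865] yaw 5.56 tilt [ 0.076 -0.153 -0.985] delta tool [-0.0223  0.0328  0.2505] roll -0.44 F [-0.3 -1.1  0.5] open 0.502 q6 [-0.63  0.5   0.51 -0.06  2.29 -0.76]
```

Call:
servo_tool(deltas=[[0,0,0.05,0,0.5],[0,0,0.04,0,0.5],[0,0,0.025,0,0.5],[0,0,0.015,0,0.5],[0,0,0.01,0,0.5],[0,0,0.005,0,0.5],[0,0,0.0,0,0.5]])

```text
time_s: 16.95
tool_pos: [0.5156, -0.3629, 0.245]
eef_rot: [-0.073, 0.672, 0.736, -0.03]
wrist_force: [-0.3, -0.5, -0.8]
opening: 0.502
```

```bash
python3 go.py .531 -.374 .133 6
```

```text
t 16.95 pos [ 0.5156 -0.3629  0.245 ] yaw 5.48 tilt [ 0.066 -0.142 -0.988] delta tool [-0.0198  0.0301  0.1077] roll -0.52 F [-0.3 -0.5 -0.8] open 0.502 q6 [-0.64  0.31  1.01 -0.05  1.97 -0.75]
```

Call:
servo_tool(deltas=[[0,0,-0.005,0,0.5],[0,0,-0.01,0,0.5],[0,0,-0.02,0,0.5],[0,0,-0.03,0,0.5],[0,0,-0.04,0,0.5],[0,0,-0.05,0,0.5],[0,0,0.0,0,0.5],[0,0,0,0,0.5]])

```text
time_s: 17.75
tool_pos: [0.5393, -0.3711, 0.4119]
eef_rot: [-0.064, 0.673, 0.737, -0.029]
wrist_force: [-0.3, 0.2, -0.8]
opening: 0.502
```

```bash
python3 go.py .531 -.374 .133 6
```

```text
t 17.75 pos [ 0.5393 -0.3711  0.4119] yaw 5.4 tilt [ 0.055 -0.13  -0.99 ] delta tool [-0.0176  0.0277  0.2771] roll -0.6 F [-0.3  0.2 -0.8] open 0.502 q6 [-0.63  0.52  0.44 -0.06  2.32 -0.76]
```

Call:
servo_tool(deltas=[[0,0,0.05,0,0.5],[0,0,0.03,0,0.5],[0,0,0.015,0,0.5],[0,0,0.005,0,0.5],[0,0,-0.01,0,0.5],[0,0,-0.025,0,0.5],[0,0,-0.05,0,0.5],[0,0,0.05,0,0.5],[0,0,0.02,0,0.5],[0,0,0.005,0,0.5]])

```text
time_s: 18.75
tool_pos: [0.5347, -0.3721, 0.3431]
eef_rot: [-0.05, 0.673, 0.737, -0.028]
wrist_force: [0.0, -0.6, 1.1]
opening: 0.498
```

```bash
python3 go.py .531 -.374 .133 6
```

```text
t 18.75 pos [ 0.5347 -0.3721  0.3431] yaw 5.27 tilt [ 0.036 -0.108 -0.993] delta tool [-0.0093  0.0189  0.2091] roll -0.73 F [ 0.  -0.6  1.1] open 0.498 q6 [-0.64  0.38  0.74 -0.05  2.12 -0.75]
```

Call:
servo_tool(deltas=[[0,0,-0.01,0,0.5],[0,0,-0.025,0,0.5],[0,0,-0.05,0,0.5],[0,0,0.05,0,0.5],[0,0,0.02,0,0.5],[0,0,0.005,0,0.5],[0,0,-0.01,0,0.5],[0,0,-0.025,0,0.5],[0,0,-0.05,0,0.5],[0,0,0,0,0.5]])

```text
time_s: 19.75
tool_pos: [0.5528, -0.3804, 0.4399]
eef_rot: [-0.039, 0.674, 0.737, -0.027]
wrist_force: [-1.2, -0.1, 1.4]
opening: 0.505
```

```bash
python3 go.py .531 -.374 .133 6
```

```text
t 19.75 pos [ 0.5528 -0.3804  0.4399] yaw 5.19 tilt [ 0.021 -0.091 -0.996] delta tool [0.0018 0.007  0.3077] roll -0.81 F [-1.2 -0.1  1.4] open 0.505 q6 [-0.63  0.59  0.27 -0.06  2.36 -0.77]
```

Call:
servo_tool(deltas=[[0,0,0.05,0,0.5],[0,0,0.04,0,0.5],[0,0,0.03,0,0.5],[0,0,0.015,0,0.5],[0,0,0.005,0,0.5],[0,0,-0.01,0,0.5],[0,0,-0.025,0,0.5],[0,0,-0.05,0,0.5],[0,0,0.05,0,0.5],[0,0,0.015,0,0.5]])

```text
time_s: 20.75
tool_pos: [0.5499, -0.3837, 0.3514]
eef_rot: [-0.021, 0.675, 0.738, -0.025]
wrist_force: [1.6, -1.9, -13.5]
opening: 0.5
```

Call:
servo_tool(deltas=[[0,0,0.005,0,0.5],[0,0,-0.01,0,0.5],[0,0,-0.025,0,0.5],[0,0,-0.05,0,0.5],[0,0,0.05,0,0.5],[0,0,0.02,0,0.5],[0,0,0.005,0,0.5],[0,0,-0.01,0,0.5],[0,0,-0.025,0,0.5],[0,0,-0.05,0,0.5]])

```text
time_s: 21.75
tool_pos: [0.5603, -0.387, 0.4586]
eef_rot: [0.003, 0.675, 0.737, -0.022]
wrist_force: [1.4, -1.8, 1.4]
opening: 0.497
```

```bash
sed -i "s/'F',st/'pitch',(st['qpos'][[1,2,4]].sum()-np.pi).round(3),'F',st/" go.py; python3 go.py .531 -.374 .133 6
```

```text
t 21.75 pos [ 0.5603 -0.387   0.4586] yaw 5.02 tilt [-0.034 -0.029 -0.999] delta tool [ 0.0266 -0.0186  0.3256] roll -0.98 pitch -0.002 F [ 1.4 -1.8  1.4] open 0.497 q6 [-0.63  0.57  0.26 -0.06  2.31 -0.76]
```

Call:
servo_tool(deltas=[[0.04,0.03,0,0,0.5],[0.03,0.02,0,0,0.5],[0.02,0.015,0,0,0.5],[0.01,0.007,0,0,0.5],[0.004,0.003,0,0,0.5],[-0.008,-0.006,0,0,0.5],[-0.018,-0.013,0,0,0.5],[-0.028,-0.02,0,0,0.5],[-0.04,-0.03,0,0,0.5],[0,0,0,0,0.5]])

```text
time_s: 22.75
tool_pos: [0.5575, -0.3798, 0.4911]
eef_rot: [0.03, 0.678, 0.734, -0.017]
wrist_force: [-0.7, 0.4, -0.6]
opening: 0.498
```

```bash
python3 go.py .531 -.374 .133 6
```

```text
t 22.75 pos [ 0.5575 -0.3798  0.4911] yaw 4.57 tilt [-0.067  0.016 -0.998] delta tool [ 0.032  -0.0319  0.3563] roll -1.43 pitch -0.057 F [-0.7  0.4 -0.6] open 0.498 q6 [-0.63  0.56  0.21 -0.05  2.31 -0.75]
```

Call:
servo_tool(deltas=[[0,0,0.01,0,0.5],[0,0,0.02,0,0.5],[0,0,0.03,0,0.5],[0,0,0.04,0,0.5],[0,0,0.05,0,0.5],[0,0,0,0,0.5],[0,0,0,0,0.5]])

```text
time_s: 23.45
tool_pos: [0.5483, -0.401, 0.3378]
eef_rot: [0.03, 0.685, 0.727, -0.018]
wrist_force: [0.6, 0.9, 2.2]
opening: 0.502
```

```bash
python3 go.py .531 -.374 .133 6
```

```text
t 23.45 pos [ 0.5483 -0.401   0.3378] yaw 3.45 tilt [-0.069  0.015 -0.998] delta tool [ 0.042  -0.0187  0.2022] roll -2.55 pitch -0.057 F [0.6 0.9 2.2] open 0.502 q6 [-0.66  0.3   0.84 -0.04  1.94 -0.74]
```

Call:
servo_tool(deltas=[[-0.04,-0.03,0,0,0.5],[-0.03,-0.02,0,0,0.5],[-0.02,-0.015,0,0,0.5],[-0.01,-0.007,0,0,0.5],[-0.004,-0.003,0,0,0.5],[0.008,0.006,0,0,0.5],[0.018,0.013,0,0,0.5],[0.028,0.02,0,0,0.5],[0.04,0.03,0,0,0.5],[0,0,0,0,0.5]])

```text
time_s: 24.45
tool_pos: [0.5493, -0.4099, 0.3735]
eef_rot: [0.055, 0.684, 0.728, -0.018]
wrist_force: [-0.9, 0.1, 1.0]
opening: 0.5
```

```bash
python3 go.py .531 -.374 .133 6
```

```text
t 24.45 pos [ 0.5493 -0.4099  0.3735] yaw 3.72 tilt [-0.104  0.049 -0.993] delta tool [ 0.0618 -0.0277  0.2343] roll -2.28 pitch -0.107 F [-0.9  0.1  1. ] open 0.5 q6 [-0.67  0.31  0.78 -0.05  1.95 -0.75]
```

Call:
servo_tool(deltas=[[0.024,-0.032,0,0,0.5],[-0.024,0.032,0,0,0.5],[0.024,-0.032,0,0,0.5],[-0.024,0.032,0,0,0.5],[0.024,-0.032,0,0,0.5],[-0.024,0.032,0,0,0.5],[0,0,0,0,0.5],[0,0,0,0,0.5]])

```text
time_s: 25.25
tool_pos: [0.5379, -0.3811, 0.2385]
eef_rot: [-0.08, 0.672, 0.735, -0.028]
wrist_force: [-1.8, 1.2, 0.6]
opening: 0.499
```

```bash
python3 go.py .531 -.374 .133 6
```

```text
t 25.25 pos [ 0.5379 -0.3811  0.2385] yaw 5.49 tilt [ 0.08  -0.148 -0.986] delta tool [-0.0009  0.0095  0.1055] roll -0.51 pitch 0.164 F [-1.8  1.2  0.6] open 0.499 q6 [-0.65  0.4   0.91 -0.04  1.99 -0.75]
```

Call:
servo_tool(deltas=[[0.032,0.024,0,0,0.5],[-0.032,-0.024,0,0,0.5],[0.032,0.024,0,0,0.5],[-0.032,-0.024,0,0,0.5],[0,0,0,0,0.5],[0,0,0,0,0.5]])

```text
time_s: 25.85
tool_pos: [0.5488, -0.3721, 0.2581]
eef_rot: [-0.062, 0.666, 0.743, -0.025]
wrist_force: [-0.0, -0.5, 0.0]
opening: 0.502
```

```bash
python3 go.py .531 -.374 .133 6
```

```text
t 25.85 pos [ 0.5488 -0.3721  0.2581] yaw 6.49 tilt [ 0.059 -0.121 -0.991] delta tool [-0.0073 -0.0027  0.1262] roll 0.49 pitch 0.129 F [-0.  -0.5  0. ] open 0.502 q6 [-0.63  0.39  0.89 -0.04  1.99 -0.75]
```

Call:
servo_tool(deltas=[[0,0,-0.01,0,0.5],[0,0,-0.025,0,0.5],[0,0,-0.05,0,0.5],[0,0,0.05,0,0.5],[0,0,0.02,0,0.5],[0,0,0.005,0,0.5],[0,0,-0.01,0,0.5],[0,0,-0.025,0,0.5],[0,0,-0.05,0,0.5],[0,0,0,0,0.5]])

```text
time_s: 26.85
tool_pos: [0.5613, -0.3744, 0.3917]
eef_rot: [-0.032, 0.668, 0.743, -0.023]
wrist_force: [0.3, 0.4, 2.5]
opening: 0.498
```

Call:
servo_tool(deltas=[[0.032,0.024,0,0,0.5],[-0.032,-0.024,0,0,0.5],[0.032,0.024,0,0,0.5],[-0.032,-0.024,0,0,0.5],[0.032,0.024,0,0,0.5],[-0.032,-0.024,0,0,0.5],[0,0,0,0,0.5],[0,0,0,0,0.5]])

```text
time_s: 27.65
tool_pos: [0.5647, -0.3656, 0.426]
eef_rot: [-0.003, 0.664, 0.747, -0.019]
wrist_force: [-0.1, 0.7, -0.1]
opening: 0.5
```

```bash
python3 go.py .531 -.374 .133 6
```

```text
t 27.65 pos [ 0.5647 -0.3656  0.426 ] yaw 6.71 tilt [-0.021 -0.032 -0.999] delta tool [ 0.0017 -0.025   0.2939] roll 0.71 pitch 0.01 F [-0.1  0.7 -0.1] open 0.5 q6 [-0.61  0.47  0.47 -0.05  2.21 -0.75]
```

```bash
python3 - <<'E'
from meas import *
c=cam('wrist','w3.png');rack(c)
E
```

```text
yellow [312. 125.] 42 top 0.0610 [ 0.5289 -0.3192] ang 71.4 ext -0.0102 0.0097
yellow [286. 186.] 168 top 0.0883 [ 0.4966 -0.4224] ang -83.3 ext -0.0302 0.0334
red [306. 175.] 149 top 0.1313 [ 0.5277 -0.3744] ang -79.1 ext -0.0073 0.0073
bar 219 [ 0.5182 -0.3739] 7.09 -0.0836 0.1036 z 0.0972
```

View pics/w3.png

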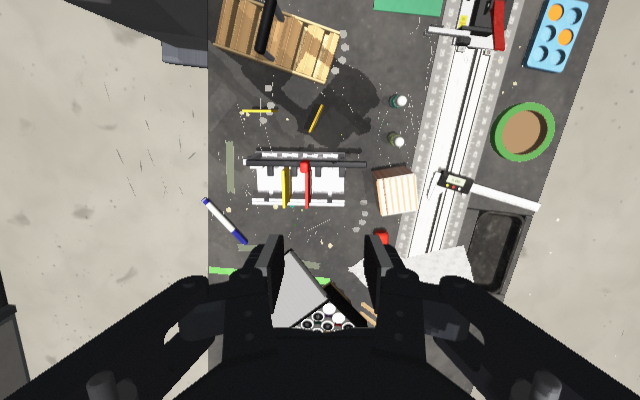

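Call:
servo_tool(deltas=[[-0.001,-0.001,0.004,-0.1,0.65],[-0.003,-0.002,0.008,0.2,0.65],[-0.005,-0.002,0.012,0.1,0.65],[-0.006,-0.003,0.016,0.1,0.65],[-0.007,-0.003,0.02,0.1,0.65],[-0.008,-0.004,0.022,0.1,0.65],[-0.008,-0.004,0.022,0.1,0.65],[-0.007,-0.003,0.02,0,0.65],[-0.006,-0.003,0.016,0,0.65],[-0.004,-0.002,0.012,0,0.65]])

```text
time_s: 28.7
tool_pos: [0.5359, -0.4331, 0.2817]
eef_rot: [0.007, 0.671, 0.741, -0.019]
wrist_force: [0.1, 1.0, -0.0]
opening: 0.348
```

Call:
servo_tool(deltas=[[-0.003,0,0.008,0,0.65],[-0.001,0,0.004,0,0.65],[0,0,0.002,0,0.65],[0,0,0,0,0.65],[0,0,0,0,0.65]])

```text
time_s: 29.2
tool_pos: [0.5358, -0.4383, 0.2674]
eef_rot: [0.007, 0.671, 0.741, -0.019]
wrist_force: [-0.1, -0.7, 0.7]
opening: 0.35
```

```bash
python3 go.py .5333 -.4315 .08 6; python3 - <<'E'
from meas import *
c=cam('wrist','w4.png');rack(c)
E
```

```text
t 29.2 pos [ 0.5358 -0.4383  0.2674] yaw 5.6 tilt [-0.036 -0.018 -0.999] delta tool [0.0138 0.0015 0.187 ] roll -0.4 pitch -0.014 F [-0.1 -0.7  0.7] open 0.35 q6 [-0.72  0.34  0.92 -0.04  1.86 -0.83]
yellow [229.  43.] 37 top 0.0597 [ 0.4159 -0.3102] ang -3.3 ext -0.0022 0.0019
yellow [331.  61.] 120 top 0.0614 [ 0.5286 -0.3193] ang 71.0 ext -0.0105 0.0099
yellow [289. 158.] 391 top 0.0889 [ 0.4949 -0.4227] ang -83.9 ext -0.0305 0.0325
red [324. 140.] 515 top 0.1315 [ 0.5278 -0.3751] ang -85.5 ext -0.0071 0.0078
bar 2519 [ 0.5262 -0.3787] 6.02 -0.0922 0.0971 z 0.0976
```

View pics/w4.png

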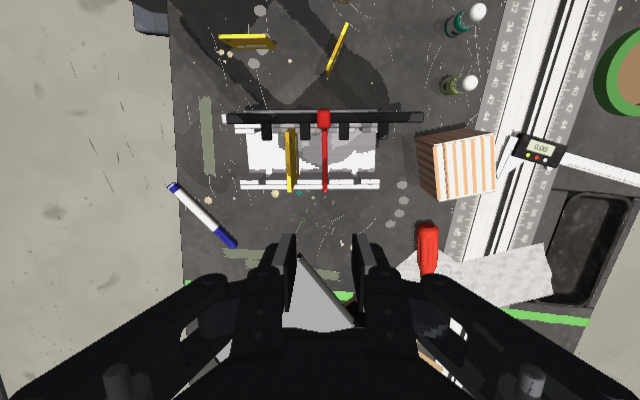

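Call:
servo_tool(deltas=[[0.003,0,0.005,0,0.65],[0.006,-0.001,0.01,0,0.65],[0.008,-0.001,0.015,0,0.65],[0.01,-0.001,0.02,0,0.65],[0.01,-0.001,0.02,0,0.65],[0.01,-0.001,0.015,0,0.65],[0.008,-0.001,0.01,0,0.65],[0.005,0,0.005,0,0.65],[0.002,0,0,0,0.65],[0,0,0,0,0.65]])

```text
time_s: 30.25
tool_pos: [0.5236, -0.377, 0.1644]
eef_rot: [0.011, 0.671, 0.741, -0.018]
wrist_force: [-0.6, 0.6, -0.4]
opening: 0.353
```

```bash
python3 go.py .5278 -.3755 .126 6
```

```text
t 30.25 pos [ 0.5236 -0.377   0.1644] yaw 5.73 tilt [-0.042 -0.012 -0.999] delta tool [0.0027 0.0048 0.0382] roll -0.27 pitch -0.02 F [-0.6  0.6 -0.4] open 0.353 q6 [-0.66  0.2   1.28 -0.04  1.65 -0.76]
```

Call:
servo_tool(deltas=[[0.001,0.002,0.005,0,0.65],[0,0.002,0.01,0,0.65],[0,0.001,0.01,0,0.65],[0,0,0.008,0,0.65],[0,0,0.003,0,0.65],[0,0,0,0,0.65],[0,0,0,0,0.65]])

```text
time_s: 30.95
tool_pos: [0.5292, -0.3786, 0.1261]
eef_rot: [0.012, 0.671, 0.741, -0.018]
wrist_force: [0.8, 0.7, -0.5]
opening: 0.348
```

```bash
python3 go.py .5278 -.3755 .126 6
```

```text
t 30.95 pos [ 0.5292 -0.3786  0.1261] yaw 5.67 tilt [-0.043 -0.011 -0.999] delta tool [ 0.0032 -0.001   0.    ] roll -0.33 pitch -0.022 F [ 0.8  0.7 -0.5] open 0.348 q6 [-0.65  0.22  1.32 -0.04  1.58 -0.75]
```

Close firmly, then push in +x.

Call:
servo_tool(deltas=[[0,0,0,0,1],[0,0,0,0,1],[0,0,0,0,1],[0,0,0,0,1],[0,0.008,0,0,1],[0,0.008,0,0,1]], newtons=40)

```text
time_s: 31.55
tool_pos: [0.5293, -0.3788, 0.1264]
eef_rot: [-0.002, 0.674, 0.738, -0.029]
wrist_force: [-40.1, 5.4, 11.7]
opening: 0.133
```

```bash
python3 go.py .5278 -.3755 .126 6; python3 - <<'E'
from meas import *
c=cam('scene','s3.png');rack(c)
c=cam('side');rack(c)
E
```

```text
t 31.55 pos [ 0.5293 -0.3788  0.1264] yaw 5.14 tilt [-0.036 -0.046 -0.998] delta tool [ 0.0034 -0.0012  0.0003] roll -0.86 pitch 0.01 F [-40.1   5.4  11.7] open 0.133 q6 [-0.65  0.25  1.28 -0.06  1.62 -0.74]
yellow [384. 273.] 1033 top 0.0865 [ 0.4919 -0.4257] ang -83.7 ext -0.0329 0.0318
yellow [358. 262.] 84 top 0.0908 [ 0.4668 -0.3929] ang -87.0 ext -0.0069 0.0069
red [405. 261.] 588 top 0.0868 [ 0.5297 -0.4234] ang -83.7 ext -0.0331 0.0296
bar 575 [ 0.5137 -0.3833] 5.29 -0.0815 0.1068 z 0.0957
yellow [378. 190.] 60 top 0.0813 [ 0.4887 -0.3939] ang 16.9 ext -0.0007 0.0018
yellow [349. 209.] 76 top 0.0586 [ 0.5264 -0.3182] ang 74.3 ext -0.0097 0.0086
red [358. 172.] 63 top 0.1305 [ 0.528  -0.3706] ang -79.7 ext -0.0051 0.0071
red [362. 188.] 64 top 0.0809 [ 0.526  -0.3888] ang 66.6 ext -0.002 0.0015
bar 320 [ 0.5226 -0.3746] 6.22 -0.09 0.0978 z 0.0973
```

Call:
servo_tool(deltas=[[0,0,0,0,0.7],[0,0,0,0,0.65],[0,0,-0.004,0,0.65],[0,0,-0.008,0,0.65],[0,0,-0.012,0,0.65],[0,0,-0.015,0,0.65],[-0.003,0,-0.015,0,0.65],[-0.006,0,-0.012,0,0.65],[-0.01,0,-0.008,0,0.65],[-0.012,0,-0.004,0,0.65]])

```text
time_s: 32.65
tool_pos: [0.5378, -0.4058, 0.2191]
eef_rot: [0.002, 0.673, 0.739, -0.029]
wrist_force: [-1.2, -0.3, -0.5]
opening: 0.35
```

```bash
python3 go.py .533 -.4315 .13 6
```

```text
t 32.65 pos [ 0.5378 -0.4058  0.2191] yaw 5.28 tilt [-0.041 -0.04  -0.998] delta tool [-0.0214 -0.0036  0.0903] roll -0.72 pitch -0.0 F [-1.2 -0.3 -0.5] open 0.35 q6 [-0.67  0.29  1.07 -0.06  1.78 -0.78]
```

Call:
servo_tool(deltas=[[-0.006,-0.001,0.01,-0.4,0.65],[-0.006,-0.001,0.015,-0.2,0.65],[-0.005,-0.001,0.018,-0.1,0.65],[-0.003,-0.001,0.018,0,0.65],[-0.001,0,0.014,0,0.65],[0,0,0.008,0,0.65],[0,0,0.003,0,0.65],[0,0,0,0,0.65],[0,0,0,0,0.65]])

```text
time_s: 33.55
tool_pos: [0.533, -0.432, 0.129]
eef_rot: [0.002, 0.668, 0.744, -0.028]
wrist_force: [0.2, -0.5, 0.4]
opening: 0.349
```

```bash
python3 go.py .533 -.4315 .08 6
```

```text
t 33.55 pos [ 0.533 -0.432  0.129] yaw 6.11 tilt [-0.041 -0.039 -0.998] delta tool [0.0025 0.0019 0.0489] roll 0.11 pitch -0.003 F [ 0.2 -0.5  0.4] open 0.349 q6 [-0.7   0.33  1.18 -0.06  1.62 -0.82]
```

Call:
servo_tool(deltas=[[0.0005,0.0004,0.005,0,0.65],[0.0005,0.0004,0.009,0,0.65],[0.0005,0.0004,0.012,0,0.65],[0.0005,0.0004,0.012,0,0.65],[0.0005,0.0004,0.007,0,0.65],[0,0,0.003,0,0.65],[0,0,0,0,0.65],[0,0,0,0,0.65]])

```text
time_s: 34.35
tool_pos: [0.5338, -0.4314, 0.0779]
eef_rot: [0.003, 0.668, 0.744, -0.028]
wrist_force: [1.0, -0.3, 0.7]
opening: 0.347
```

```bash
python3 go.py .533 -.4315 .08 6;python3 - <<'E'
from h import *
c=cam('scene')
cv2.imwrite('pics/s4z.png',cv2.resize(cv2.cvtColor(c['img'][170:340,270:470],cv2.COLOR_RGB2BGR),None,fx=4,fy=3.5))
E
```

```text
t 34.35 pos [ 0.5338 -0.4314  0.0779] yaw 6.15 tilt [-0.042 -0.038 -0.998] delta tool [-0.0001 -0.0009 -0.002 ] roll 0.15 pitch -0.004 F [ 1.  -0.3  0.7] open 0.347 q6 [-0.7   0.35  1.25 -0.06  1.54 -0.81]
```

View pics/s4z.png

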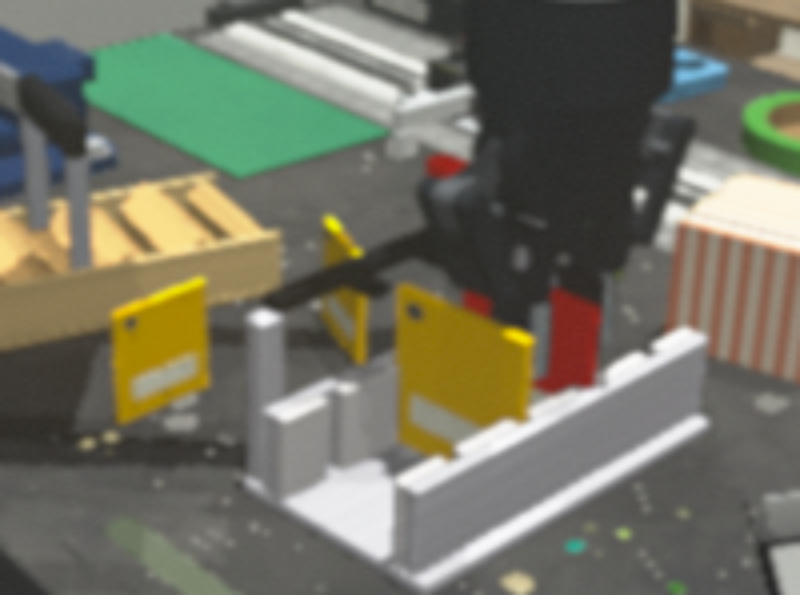

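Call:
servo_tool(deltas=[[0,0,0,0,0.8],[0,0,0,0,0.9],[0,0,0,0,1],[0,0,0,0,1],[0,0,0,0,1],[0,0,0,0,1]], newtons=30)

```text
time_s: 35.0
tool_pos: [0.5344, -0.432, 0.0801]
eef_rot: [0.005, 0.668, 0.744, -0.028]
wrist_force: [0.3, 0.3, -0.3]
opening: 0.054
```

```bash
python3 go.py .533 -.4315 .2 6
```

```text
t 35.0 pos [ 0.5344 -0.432   0.0801] yaw 6.14 tilt [-0.045 -0.036 -0.998] delta tool [-0.0047 -0.0057 -0.1197] roll 0.14 pitch -0.008 F [ 0.3  0.3 -0.3] open 0.054 q6 [-0.7   0.35  1.24 -0.06  1.54 -0.81]
```

Call:
servo_tool(deltas=[[-0.0002,-0.0002,-0.004,0,1],[-0.0004,-0.0003,-0.008,0,1],[-0.0005,-0.0004,-0.011,0,1],[-0.0006,-0.0005,-0.013,0,1],[-0.0006,-0.0005,-0.014,0,1],[-0.0007,-0.0005,-0.015,0,1],[-0.0007,-0.0005,-0.016,0,1],[-0.0007,-0.0005,-0.016,0,1],[-0.0006,-0.0004,-0.014,0,1],[-0.0005,-0.0003,-0.01,0,1]])

```text
time_s: 36.0
tool_pos: [0.5347, -0.4322, 0.2145]
eef_rot: [0.007, 0.668, 0.744, -0.028]
wrist_force: [0.1, -0.3, 0.1]
opening: 0.055
```

Call:
servo_tool(deltas=[[0,0,-0.005,0,1],[0,0,-0.002,0,1],[0,0,0,0,1]])

```text
time_s: 36.3
tool_pos: [0.5353, -0.4322, 0.2248]
eef_rot: [0.008, 0.668, 0.744, -0.028]
wrist_force: [-0.6, 0.2, -0.2]
opening: 0.054
```

```bash
python3 go.py .533 -.4315 .2 6;python3 - <<'E'
from h import *
c=cam('scene','s5.png');c=cam('side','d5.png');c=cam('wrist','w5.png')
E
```

```text
t 36.3 pos [ 0.5353 -0.4322  0.2248] yaw 6.12 tilt [-0.05  -0.031 -0.998] delta tool [ 0.0022 -0.0014  0.0248] roll 0.12 pitch -0.016 F [-0.6  0.2 -0.2] open 0.054 q6 [-0.7   0.32  1.03 -0.06  1.78 -0.82]
```

View pics/s5.png

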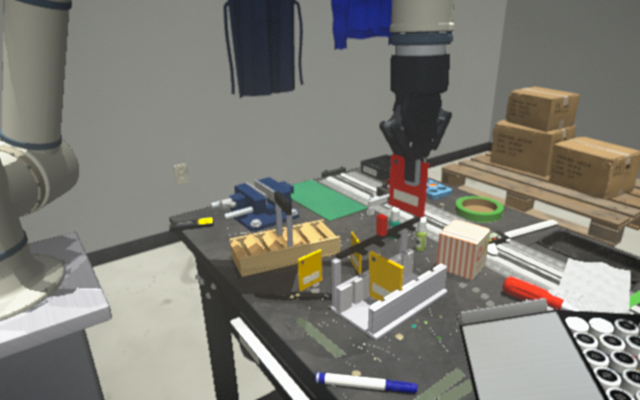

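View pics/w5.png

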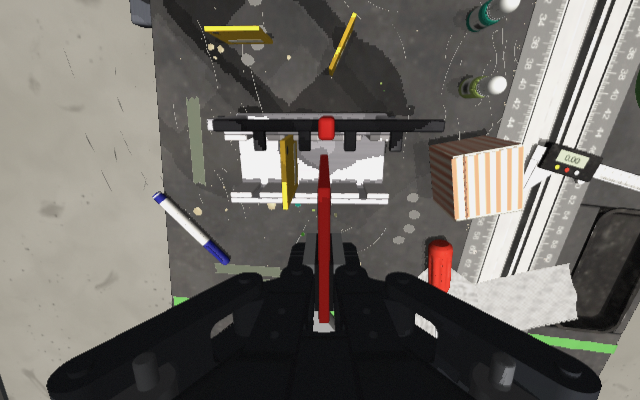

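Call:
servo_tool(deltas=[[0.005,-0.003,-0.003,0,1],[0.01,-0.006,-0.005,0,1],[0.015,-0.01,-0.006,0,1],[0.02,-0.012,-0.006,0,1],[0.024,-0.014,-0.006,0,1],[0.025,-0.015,-0.005,0,1],[0.022,-0.014,-0.003,0,1],[0.018,-0.01,-0.001,0,1],[0.012,-0.006,0,0,1],[0.006,-0.003,0,0,1]])

```text
time_s: 37.45
tool_pos: [0.4192, -0.2758, 0.2498]
eef_rot: [0.002, 0.668, 0.744, -0.028]
wrist_force: [0.8, 0.1, -0.4]
opening: 0.05
```

Call:
servo_tool(deltas=[[0.003,-0.001,0,0,1],[0,0,0,0,1],[0,0,0,0,1]])

```text
time_s: 37.75
tool_pos: [0.4176, -0.2724, 0.2496]
eef_rot: [0.002, 0.668, 0.744, -0.028]
wrist_force: [-0.6, -0.0, -0.2]
opening: 0.052
```

```bash
python3 go.py .533 -.4315 .2 6;python3 - <<'E'
from h import *
c=cam('wrist','w6.png');P=cloud(c);hsv=cv2.cvtColor(c['img'],cv2.COLOR_RGB2HSV)
m=(hsv[...,2]<60)&(P[...,2]>.09)&(P[...,2]<.13)&(P[...,1]>-.28)&(P[...,1]<0.05)&(P[...,0]<.56)
q=P[m];print(len(q),np.nanmedian(q,axis=0),np.percentile(q,[2,98],axis=0))
E
```

```text
t 37.75 pos [ 0.4176 -0.2724  0.2496] yaw 6.13 tilt [-0.041 -0.039 -0.998] delta tool [-0.1685  0.0996  0.0527] roll 0.13 pitch 0.002 F [-0.6 -0.  -0.2] open 0.052 q6 [-0.61 -0.18  1.51 -0.06  1.82 -0.73]
1470 [ 0.45478494 -0.19062817  0.11721053] [[ 0.44450352 -0.22554537  0.10474335]
 [ 0.46507139 -0.16025291  0.11915819]]
```

View pics/w6.png

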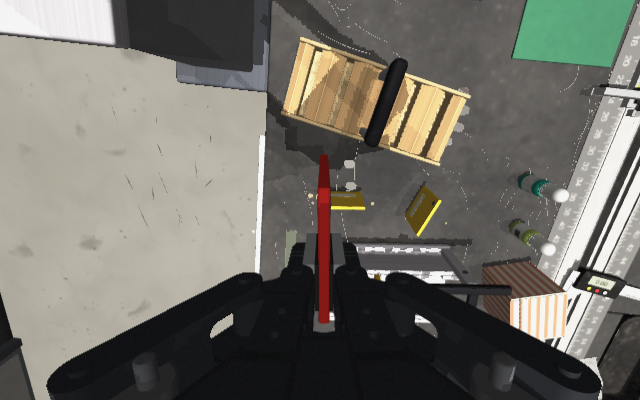

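```bash
cat > cad.py <<'E'
from h import *
def caddy(c,tag=None,box=(.30,.62,-.33,.15)):
    P=cloud(c);hsv=cv2.cvtColor(c['img'],cv2.COLOR_RGB2HSV)
    near=(P[...,0]>box[0])&(P[...,0]<box[1])&(P[...,1]>box[2])&(P[...,1]<box[3])
    m=(cv2.inRange(hsv,(8,40,60),(30,160,255))>0)&near&(P[...,2]>.02)&(P[...,2]<.06)
    k,l,s,ce=cv2.connectedComponentsWithStats(cv2.morphologyEx(m.astype(np.uint8),cv2.MORPH_CLOSE,np.ones((15,15))))
    i=1+np.argmax(s[1:,4]);m=m&(l==i)
    q=P[m];print('wood',len(q),'z pct',np.percentile(q[:,2],[5,50,95]).round(4))
    zt=np.percentile(q[:,2],95);q=q[q[:,2]>zt-.008]
    r=cv2.minAreaRect((q[:,:2]*1000).astype(np.float32));print('rect',r)
    m=(hsv[...,2]<60)&near&(P[...,2]>.108)&(P[...,2]<.13)
    h=P[m];h=h[h[:,2]>np.percentile(h[:,2],95)-.004]
    mm=h[:,:2].mean(0);d=np.linalg.svd(h[:,:2]-mm)[2][0];d=d if d[1]>0 else -d;t=(h[:,:2]-mm)@d
    print('handle',len(h),mm.round(4),'dir',np.degrees(np.arctan2(d[1],d[0])).round(2),t.min().round(4),t.max().round(4),'mid',(mm+d*(t.min()+t.max())/2).round(4),'ztop',np.percentile(h[:,2],95).round(4))
if __name__=='__main__':
    import sys
    for n in sys.argv[1:]: print(n);caddy(cam(n))
E
python3 cad.py wrist scene side
```

```text
wrist
wood 10162 z pct [0.0271 0.0341 0.0404]
rect ((455.88763427734375, -193.0399169921875), (80.05986785888672, 188.17529296875), 78.62589263916016)
handle 1239 [ 0.4554 -0.1916] dir 78.6 -0.0367 0.0335 mid [ 0.4551 -0.1932] ztop 0.1189
scene
wood 2664 z pct [0.0215 0.0309 0.0388]
rect ((449.30230712890625, -234.00411987304688), (163.13880920410156, 194.5505828857422), 78.1918716430664)
handle 103 [ 0.451  -0.2004] dir 78.92 -0.0286 0.034 mid [ 0.4515 -0.1977] ztop 0.117
side
wood 2961 z pct [0.022  0.0332 0.0503]
rect ((469.2041015625, -238.9146270751953), (160.6171875, 159.1200408935547), 81.20164489746094)
handle 100 [ 0.4531 -0.1891] dir 78.54 -0.0386 0.032 mid [ 0.4525 -0.1923] ztop 0.1198
```

```bash
cat > held.py <<'E'
from h import *
def held(c,lo,hi):
    P=cloud(c);hsv=cv2.cvtColor(c['img'],cv2.COLOR_RGB2HSV);Ti=np.linalg.inv(c['c2w']@np.linalg.inv(np.array(c['mount'])))
    Q=P@Ti[:3,:3].T+Ti[:3,3]
    m=(cv2.inRange(hsv,lo,hi)>0)&(abs(Q[...,1])<.02)&(Q[...,2]<.1)&(abs(Q[...,0])<.08)
    q=Q[m];print('held tool-frame pct',np.percentile(q,[1,5,50,95,99],axis=0).round(4).tolist())
    for z0 in(-.01,.02,.04,.06):
        s=q[abs(q[:,2]-z0)<.006]
        if len(s): print('z',z0,'y',np.median(s[:,1]).round(4),'x',np.percentile(s[:,0],[1,99]).round(4),len(s))
if __name__=='__main__':
    held(cam('wrist'),(0,150,50),(8,255,255))
E
python3 held.py
```

```text
held tool-frame pct [[-0.0185, -0.0015, -0.0119], [-0.0143, -0.0013, -0.011], [0.0225, 0.0009, -0.0092], [0.0453, 0.0029, 0.0311], [0.0465, 0.0031, 0.0576]]
z -0.01 y 0.0009 x [-0.0187  0.0438] 1571
z 0.02 y 0.001 x [0.0444 0.0453] 49
z 0.04 y 0.001 x [0.045  0.0462] 37
z 0.06 y 0.0007 x [0.0463 0.0469] 24
```

```bash
cat > place.py <<'E'
import sys
from h import *
# place.py bx by bz(tool-frame point) X Y Z(world target for it) yaw
b=np.array(list(map(float,sys.argv[1:4])));X=np.array(list(map(float,sys.argv[4:7])));yaw=float(sys.argv[7])
st=robot.state();q=st['eef_rot'];M=R.from_quat([q[1],q[2],q[3],q[0]]).as_matrix()
cy=np.degrees(np.arctan2(M[1,1],M[0,1]));roll=cy-yaw
M2=M@R.from_euler('z',roll,degrees=True).as_matrix()
d=X-M2@b-st['tool_pos']
print('t',round(st['time_s'],2),'pos',st['tool_pos'].round(4),'goal tcp',(X-M2@b).round(4),'yaw',cy.round(2),'roll',roll.round(2),'tilt',M[2].round(3),'->',M2[2].round(3),'delta now-axes',(M.T@d).round(4),'after-roll axes',(M2.T@d).round(4),'pitch',(st['qpos'][[1,2,4]].sum()-np.pi).round(3),'F',st['wrist_force'].round(1),'open',round(st['opening'],3))
E
python3 place.py .0155 .001 .071 .5282 -.2077 .075 -11.4
```

```text
t 38.0 pos [ 0.4176 -0.2724  0.2494] goal tcp [ 0.5266 -0.2195  0.1467] yaw 6.12 roll 17.52 tilt [-0.041 -0.039 -0.998] -> [-0.051 -0.025 -0.998] delta now-axes [0.045  0.118  0.0964] after-roll axes [0.0784 0.099  0.0964] pitch 0.002 F [-0.  -0.4 -0.2] open 0.051
```

Call:
servo_tool(deltas=[[0.001,0.003,0,0.5,1],[0.003,0.006,0,1,1],[0.005,0.01,0,2,1],[0.006,0.013,0,2.5,1],[0.009,0.016,0,2.5,1],[0.01,0.017,0,2.5,1],[0.01,0.015,0,2.5,1],[0.008,0.012,0,2,1],[0.005,0.007,0,1.5,1],[0.003,0.003,0,0.5,1]])

```text
time_s: 39.0
tool_pos: [0.5279, -0.215, 0.2415]
eef_rot: [0.006, 0.779, 0.626, -0.028]
wrist_force: [-0.5, 0.0, 0.2]
opening: 0.052
```

Call:
servo_tool(deltas=[[0,0,0,0,1],[0,0,0,0,1],[0,0,0,0,1]])

```text
time_s: 39.3
tool_pos: [0.5279, -0.215, 0.241]
eef_rot: [0.005, 0.779, 0.627, -0.028]
wrist_force: [0.3, -0.6, -0.7]
opening: 0.056
```

```bash
python3 place.py .0155 .001 .071 .5282 -.2077 .075 -11.4; python3 held.py; python3 cad.py wrist;python3 -c "
from h import *
cam('wrist','w7.png')"
```

```text
t 39.3 pos [ 0.5279 -0.215   0.241 ] goal tcp [ 0.5268 -0.2196  0.1467] yaw -12.4 roll -1.0 tilt [-0.051 -0.027 -0.998] -> [-0.05  -0.028 -0.998] delta now-axes [0.0001 0.0025 0.0944] after-roll axes [0.     0.0025 0.0944] pitch 0.016 F [ 0.3 -0.6 -0.7] open 0.056
held tool-frame pct [[-0.0183, -0.0018, -0.0118], [-0.0146, -0.0016, -0.0111], [0.0229, 0.0006, -0.0092], [0.0455, 0.0026, 0.0298], [0.0466, 0.0028, 0.0565]]
z -0.01 y 0.0006 x [-0.0185  0.044 ] 1575
z 0.02 y 0.0002 x [0.0446 0.0456] 51
z 0.04 y 0.0007 x [0.0452 0.0464] 35
z 0.06 y 0.0008 x [0.0464 0.0471] 23
wrist
wood 8509 z pct [0.0263 0.0336 0.0401]
rect ((455.85272216796875, -193.18650817871094), (80.31700897216797, 188.33486938476562), 78.65040588378906)
handle 802 [ 0.4568 -0.1918] dir 78.74 -0.0359 0.0345 mid [ 0.4566 -0.1924] ztop 0.1187
```

View pics/w7.png

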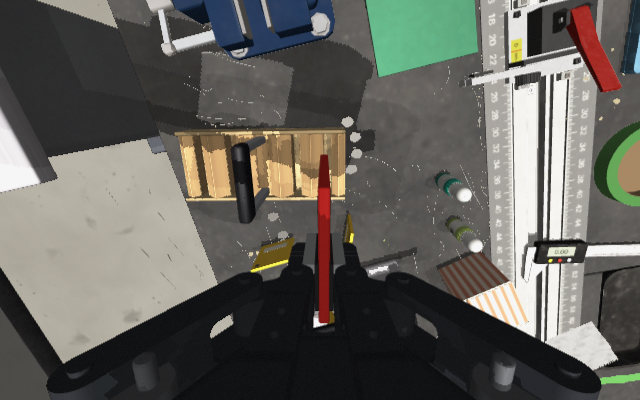

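Call:
servo_tool(deltas=[[0,0.0005,0.004,-0.5,1],[0,0.0005,0.008,-0.5,1],[0,0.0005,0.012,0,1],[0,0.0005,0.014,0,1],[0,0.0005,0.014,0,1],[0,0,0.013,0,1],[0,0,0.01,0,1],[0,0,0.006,0,1],[0,0,0.003,0,1],[0,0,0,0,1]])

```text
time_s: 40.45
tool_pos: [0.5256, -0.2196, 0.1471]
eef_rot: [0.004, 0.773, 0.634, -0.029]
wrist_force: [-0.3, -0.2, 0.6]
opening: 0.05
```

```bash
python3 place.py .0155 .0008 .071 .5282 -.2077 .045 -11.4; python3 cad.py wrist
```

```text
t 40.45 pos [ 0.5256 -0.2196  0.1471] goal tcp [ 0.5273 -0.2197  0.1167] yaw -11.37 roll 0.03 tilt [-0.049 -0.031 -0.998] -> [-0.05  -0.031 -0.998] delta now-axes [0.0017 0.0027 0.0303] after-roll axes [0.0017 0.0027 0.0303] pitch 0.019 F [-0.3 -0.2  0.6] open 0.05
wrist
wood 15729 z pct [0.0266 0.0342 0.0404]
rect ((455.5053405761719, -193.07122802734375), (80.1649169921875, 189.03843688964844), 78.6472396850586)
handle 2075 [ 0.4586 -0.1938] dir 80.27 -0.0349 0.0361 mid [ 0.4587 -0.1932] ztop 0.1188
```

Call:
servo_tool(deltas=[[0.0005,0.001,0.004,0,1],[0.0005,0.001,0.008,0,1],[0.0005,0.0005,0.009,0,1],[0.0003,0.0003,0.006,0,1],[0,0,0.002,0,1],[0,0,0,0,1]])

```text
time_s: 41.1
tool_pos: [0.5287, -0.2199, 0.1175]
eef_rot: [0.005, 0.773, 0.634, -0.028]
wrist_force: [-0.0, 0.3, -0.4]
opening: 0.051
```

```bash
python3 place.py .0155 .0008 .071 .5282 -.2077 .006 -11.4; python3 - <<'E'
from h import *
f=lambda c,x0,x1,y0,y1,n,s:cv2.imwrite('pics/'+n,cv2.resize(cv2.cvtColor(c['img'][y0:y1,x0:x1],cv2.COLOR_RGB2BGR),None,fx=s,fy=s,interpolation=cv2.INTER_CUBIC))
c=cam('scene');f(c,220,400,170,290,'s8.png',4.4)
c=cam('wrist','w8.png')
c=cam('side');f(c,280,440,150,290,'d8.png',4.2)
E
```

```text
t 41.1 pos [ 0.5287 -0.2199  0.1175] goal tcp [ 0.527  -0.2196  0.0777] yaw -11.36 roll 0.04 tilt [-0.05  -0.028 -0.998] -> [-0.05  -0.028 -0.998] delta now-axes [ 0.0019 -0.0005  0.0398] after-roll axes [ 0.0019 -0.0005  0.0398] pitch 0.016 F [-0.   0.3 -0.4] open 0.051
```

View pics/s8.png

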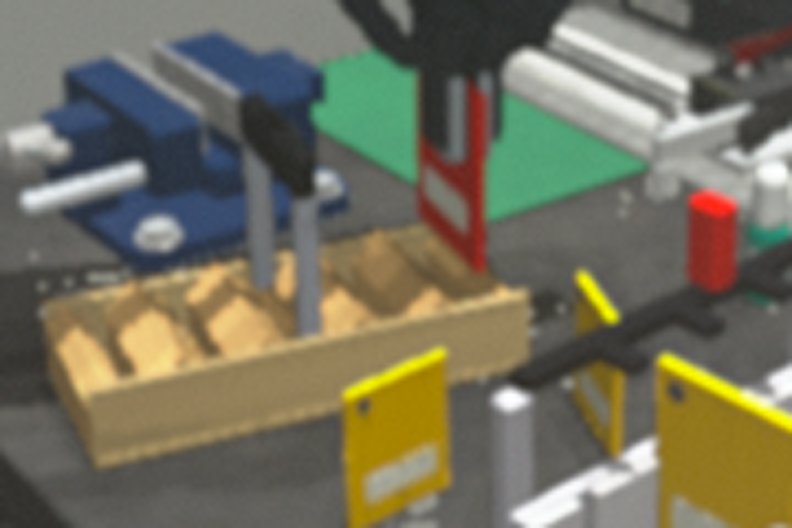

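View pics/d8.png

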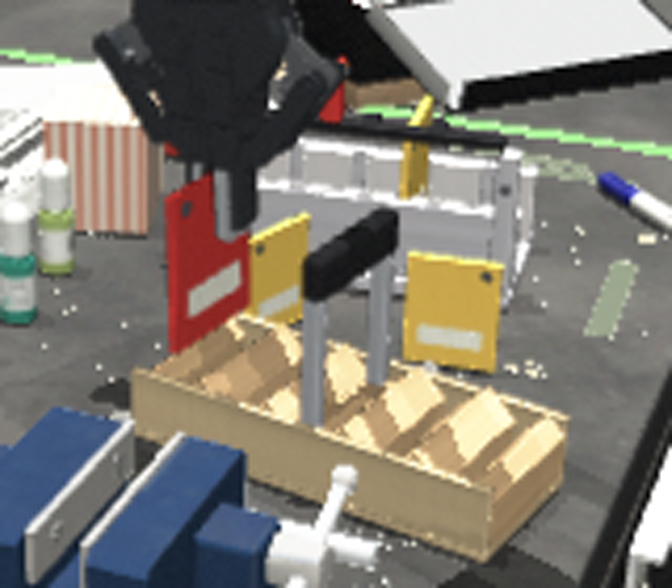

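View pics/w8.png

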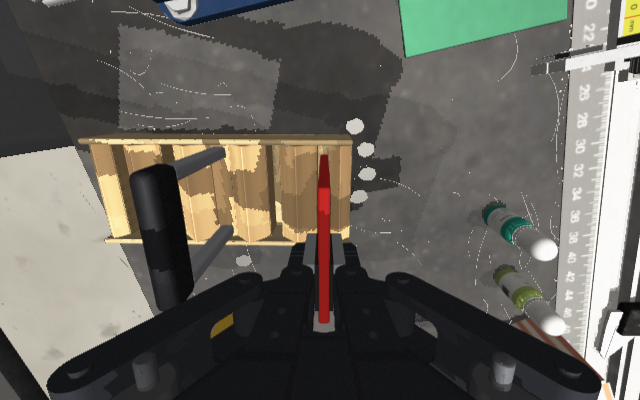

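Call:
servo_tool(deltas=[[0.0003,-0.0005,0.004,0,1],[0.0004,-0.0003,0.007,0,1],[0.0004,0,0.008,0,1],[0.0004,0,0.007,0,1],[0.0003,0,0.005,0,1],[0,0,0.003,0,1],[0,0,0,0,1]])

```text
time_s: 41.95
tool_pos: [0.5271, -0.2195, 0.0813]
eef_rot: [0.006, 0.773, 0.634, -0.028]
wrist_force: [0.1, 0.1, -0.1]
opening: 0.052
```

```bash
python3 place.py .0155 .0008 .071 .5282 -.2077 .006 -11.4; python3 held.py;  python3 cad.py wrist
```

```text
t 41.95 pos [ 0.5271 -0.2195  0.0813] goal tcp [ 0.5269 -0.2196  0.0777] yaw -11.36 roll 0.04 tilt [-0.051 -0.027 -0.998] -> [-0.051 -0.027 -0.998] delta now-axes [ 0.0001 -0.0001  0.0036] after-roll axes [ 0.0001 -0.0001  0.0036] pitch 0.015 F [ 0.1  0.1 -0.1] open 0.052
held tool-frame pct [[-0.0184, -0.0018, -0.0116], [-0.0145, -0.0017, -0.0109], [0.0229, 0.0006, -0.0092], [0.0455, 0.0026, 0.0295], [0.0466, 0.0028, 0.0561]]
z -0.01 y 0.0006 x [-0.0186  0.044 ] 1559
z 0.02 y 0.0007 x [0.0295 0.0454] 54
z 0.04 y 0.0005 x [0.0453 0.0464] 36
z 0.06 y 0.0008 x [0.0464 0.0471] 22
wrist
wood 24749 z pct [0.0247 0.0335 0.0403]
rect ((455.91656494140625, -193.22543334960938), (80.43726348876953, 188.1915740966797), 78.59159851074219)
handle 4076 [ 0.5345 -0.208 ] dir 168.34 -0.0508 0.0549 mid [ 0.5325 -0.2076] ztop 0.1298
```

In slot, no force. Down the last few mm, then release slightly.

Call:
servo_tool(deltas=[[0,0,0.002,0,1],[0,0,0.002,0,1],[0,0,0.001,0,1],[0,0,0,0,0.85],[0,0,0,0,0.8],[0,0,0,0,0.8],[0,0,0,0,0.8]])

```text
time_s: 42.75
tool_pos: [0.528, -0.2203, 0.0784]
eef_rot: [0.008, 0.773, 0.634, -0.027]
wrist_force: [0.3, 0.4, 0.1]
opening: 0.201
```

```bash
python3 place.py .0155 .0008 .071 .5282 -.2077 .006 -11.4
```

```text
t 42.75 pos [ 0.528  -0.2203  0.0784] goal tcp [ 0.5267 -0.2195  0.0777] yaw -11.36 roll 0.04 tilt [-0.051 -0.023 -0.998] -> [-0.052 -0.023 -0.998] delta now-axes [ 0.0006 -0.0015  0.0007] after-roll axes [ 0.0006 -0.0015  0.0007] pitch 0.011 F [0.3 0.4 0.1] open 0.201
```

Call:
servo_tool(deltas=[[-0.0002,-0.0001,-0.004,0,0.8],[-0.0004,-0.0002,-0.008,0,0.8],[-0.0005,-0.0003,-0.011,0,0.8],[-0.0007,-0.0003,-0.014,0,0.8],[-0.0008,-0.0004,-0.016,0,0.8],[-0.0008,-0.0004,-0.016,0,0.8],[-0.0008,-0.0004,-0.016,0,0.8],[-0.0008,-0.0004,-0.016,0,0.8],[-0.0005,-0.0003,-0.012,0,0.8],[-0.0003,0,-0.008,0,0.8]])

```text
time_s: 43.75
tool_pos: [0.5284, -0.22, 0.2138]
eef_rot: [0.01, 0.773, 0.634, -0.026]
wrist_force: [0.5, -0.1, -0.3]
opening: 0.198
```

```bash
python3 go.py .4962 -.435 .2 6; python3 - <<'E'
from h import *
f=lambda c,x0,x1,y0,y1,n,s:cv2.imwrite('pics/'+n,cv2.resize(cv2.cvtColor(c['img'][y0:y1,x0:x1],cv2.COLOR_RGB2BGR),None,fx=s,fy=s,interpolation=cv2.INTER_CUBIC))
c=cam('side');f(c,280,440,150,290,'d9.png',4.2)
for n in('side','wrist'):
    c=cam(n);P=cloud(c);hsv=cv2.cvtColor(c['img'],cv2.COLOR_RGB2HSV)
    m=(cv2.inRange(hsv,(0,150,50),(8,255,255))>0)&(P[...,1]>-.27)&(P[...,1]<-.15)&(P[...,0]<.6)
    print(n,np.percentile(P[m],[2,50,98],axis=0).round(4).tolist())
E
```

```text
t 43.75 pos [ 0.5284 -0.22    0.2138] yaw -11.37 tilt [-0.053 -0.017 -0.998] delta tool [-0.2161  0.011   0.0251] roll -17.37 pitch 0.004 F [ 0.5 -0.1 -0.3] open 0.198 q6 [-0.42  0.02  1.38 -0.06  1.75 -0.24]
side [[0.5568, -0.2561, 0.035], [0.5668, -0.224, 0.0618], [0.576, -0.1944, 0.0862]]
wrist [[0.5562, -0.255, 0.0165], [0.5689, -0.2229, 0.0675], [0.5795, -0.1943, 0.0859]]
```

View pics/d9.png

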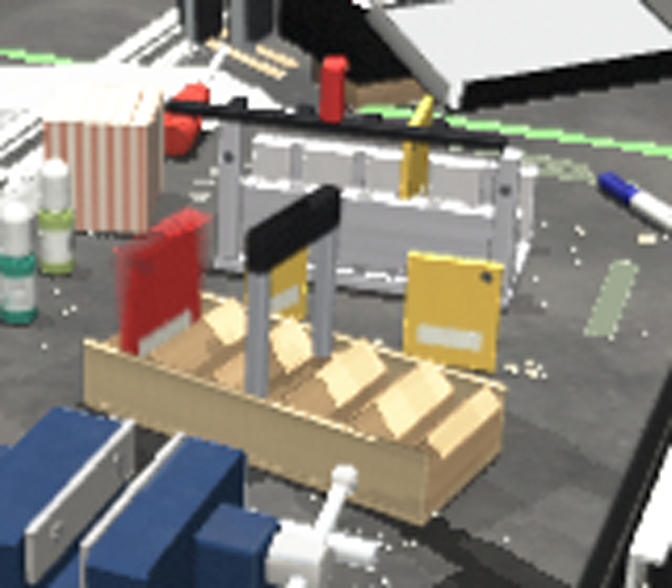

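Call:
servo_tool(deltas=[[-0.004,0,0,-0.5,0.65],[-0.01,0,0,-1.5,0.65],[-0.017,0,0,-2,0.65],[-0.023,0,0,-2.4,0.65],[-0.028,0,0,-2.4,0.65],[-0.03,0.002,0,-2.4,0.65],[-0.03,0.002,0,-2.4,0.65],[-0.027,0.001,0,-2,0.65],[-0.02,0.001,0,-1.2,0.65],[-0.013,0,0,-0.5,0.65]])

```text
time_s: 44.9
tool_pos: [0.5238, -0.4267, 0.2069]
eef_rot: [-0.005, 0.661, 0.749, -0.029]
wrist_force: [0.9, -0.6, 0.5]
opening: 0.353
```

Call:
servo_tool(deltas=[[-0.006,0,0,0,0.65],[-0.002,0,0,0,0.65],[0,0,0,0,0.65],[0,0,0,0,0.65]])

```text
time_s: 45.3
tool_pos: [0.5234, -0.4357, 0.2023]
eef_rot: [-0.009, 0.662, 0.749, -0.029]
wrist_force: [0.4, 0.2, -1.0]
opening: 0.35
```

```bash
python3 go.py .496 -.4345 .08 6; python3 -c "
from meas import *
c=cam('wrist','w9.png');rack(c)"
```

```text
t 45.3 pos [ 0.5234 -0.4357  0.2023] yaw 7.01 tilt [-0.025 -0.055 -0.998] delta tool [ 0.0076 -0.0204  0.1234] roll 1.01 pitch 0.017 F [ 0.4  0.2 -1. ] open 0.35 q6 [-0.72  0.33  1.06 -0.06  1.77 -0.85]
yellow [231.  33.] 52 top 0.0582 [ 0.4152 -0.3102] ang 2.7 ext -0.0014 0.0017
yellow [355.  57.] 154 top 0.0608 [ 0.5283 -0.3197] ang 70.5 ext -0.0099 0.0102
yellow [298. 179.] 494 top 0.0889 [ 0.4948 -0.4229] ang -84.3 ext -0.0308 0.0322
red [348. 130.] 427 top 0.1318 [ 0.5282 -0.3747] ang -81.2 ext -0.0075 0.0076
bar 4286 [ 0.5312 -0.378 ] 6.27 -0.0966 0.092 z 0.0975
```

View pics/w9.png

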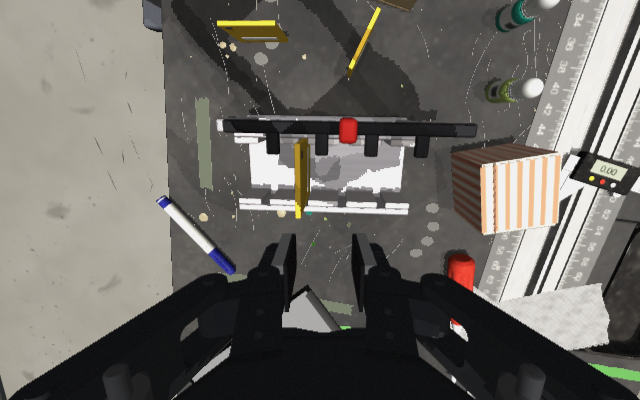

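Call:
servo_tool(deltas=[[0.0005,-0.003,0.004,0.4,0.65],[0.001,-0.006,0.009,0.4,0.65],[0.001,-0.007,0.012,0.2,0.65],[0.001,-0.006,0.014,0,0.65],[0.0007,-0.003,0.012,0,0.65],[0.0005,0.001,0.008,0,0.65],[0.0005,0.001,0.004,0,0.65],[0,0,0,0,0.65],[0,0,0,0,0.65]])

```text
time_s: 46.25
tool_pos: [0.4973, -0.4316, 0.14]
eef_rot: [-0.006, 0.668, 0.744, -0.029]
wrist_force: [0.2, 0.4, 0.8]
opening: 0.347
```

```bash
python3 go.py .496 -.4345 .08 6
```

```text
t 46.25 pos [ 0.4973 -0.4316  0.14  ] yaw 6.13 tilt [-0.029 -0.051 -0.998] delta tool [-0.001   0.0014  0.06  ] roll 0.13 pitch 0.012 F [0.2 0.4 0.8] open 0.347 q6 [-0.74  0.27  1.24 -0.06  1.65 -0.85]
```

Call:
servo_tool(deltas=[[0,0.0002,0.004,0,0.65],[0,0.0003,0.008,0,0.65],[0,0.0003,0.011,0,0.65],[0,0.0002,0.012,0,0.65],[0,0.0002,0.011,0,0.65],[0,0,0.008,0,0.65],[0,0,0.004,0,0.65],[0,0,0,0,0.65],[0,0,0,0,0.65]])

```text
time_s: 47.15
tool_pos: [0.4959, -0.4336, 0.0763]
eef_rot: [-0.006, 0.668, 0.744, -0.028]
wrist_force: [-0.9, -0.5, -0.2]
opening: 0.35
```

```bash
python3 go.py .496 -.4345 .08 6
```

```text
t 47.15 pos [ 0.4959 -0.4336  0.0763] yaw 6.15 tilt [-0.028 -0.051 -0.998] delta tool [-0.0011 -0.0002 -0.0037] roll 0.15 pitch 0.012 F [-0.9 -0.5 -0.2] open 0.35 q6 [-0.74  0.3   1.32 -0.06  1.54 -0.85]
```

Call:
servo_tool(deltas=[[0,0,-0.003,0,0.7],[0,0,0,0,0.85],[0,0,0,0,0.95],[0,0,0,0,1],[0,0,0,0,1],[0,0,0,0,1],[0,0,0,0,1]], newtons=30)

```text
time_s: 47.85
tool_pos: [0.497, -0.4341, 0.0821]
eef_rot: [-0.004, 0.668, 0.744, -0.028]
wrist_force: [-0.4, 0.7, -1.0]
opening: 0.053
```

```bash
python3 go.py .496 -.4345 .2 6
```

```text
t 47.85 pos [ 0.497  -0.4341  0.0821] yaw 6.15 tilt [-0.031 -0.048 -0.998] delta tool [-0.004  -0.0067 -0.1176] roll 0.15 pitch 0.008 F [-0.4  0.7 -1. ] open 0.053 q6 [-0.74  0.29  1.31 -0.06  1.54 -0.85]
```

Call:
servo_tool(deltas=[[-0.0001,-0.0002,-0.004,0,1],[-0.0003,-0.0004,-0.008,0,1],[-0.0003,-0.0005,-0.011,0,1],[-0.0004,-0.0006,-0.013,0,1],[-0.0004,-0.0007,-0.014,0,1],[-0.0005,-0.0007,-0.015,0,1],[-0.0005,-0.0007,-0.016,0,1],[-0.0005,-0.0007,-0.016,0,1],[-0.0004,-0.0006,-0.014,0,1],[-0.0003,-0.0004,-0.01,0,1]])

```text
time_s: 48.85
tool_pos: [0.4971, -0.4342, 0.2164]
eef_rot: [-0.003, 0.668, 0.744, -0.029]
wrist_force: [-0.4, -0.1, 0.1]
opening: 0.051
```

Call:
servo_tool(deltas=[[0.002,-0.002,-0.005,0,1],[0.006,-0.003,-0.002,0,1],[0.01,-0.006,0,0,1],[0.014,-0.007,0,0,1],[0.018,-0.008,0,0,1],[0.02,-0.008,0,0,1],[0.018,-0.007,0,0,1],[0.015,-0.006,0,0,1],[0.01,-0.004,0,0,1],[0.005,-0.002,0,0,1]])

```text
time_s: 49.85
tool_pos: [0.4263, -0.315, 0.2185]
eef_rot: [-0.006, 0.668, 0.744, -0.029]
wrist_force: [-0.4, -0.7, -0.4]
opening: 0.054
```

Call:
servo_tool(deltas=[[0.002,0,0,0,1],[0,0,0,0,1],[0,0,0,0,1]])

```text
time_s: 50.15
tool_pos: [0.4261, -0.3128, 0.2181]
eef_rot: [-0.006, 0.668, 0.744, -0.029]
wrist_force: [-0.8, -0.5, -0.2]
opening: 0.053
```

```bash
sed -i "s/held(cam('wrist').*/held(cam('wrist'),*(((0,150,50),(8,255,255)) if len(__import__('sys').argv)<2 else ((22,150,60),(32,255,255))))/" held.py; python3 go.py .496 -.4345 .08 6; python3 cad.py wrist scene; python3 held.py y;python3 - <<'E'
from h import *
cam('wrist','w10.png');cam('scene','s10.png')
E
```

```text
t 50.15 pos [ 0.4261 -0.3128  0.2181] yaw 6.11 tilt [-0.029 -0.052 -0.998] delta tool [-0.1244  0.0636  0.1387] roll 0.11 pitch 0.016 F [-0.8 -0.5 -0.2] open 0.053 q6 [-0.66 -0.09  1.48 -0.06  1.77 -0.78]
wrist
wood 11947 z pct [0.0272 0.034  0.0403]
rect ((488.8610534667969, -208.95181274414062), (80.40205383300781, 187.7490997314453), 78.811279296875)
handle 1334 [ 0.4879 -0.2128] dir 78.36 -0.032 0.039 mid [ 0.4886 -0.2093] ztop 0.1188
scene
wood 2438 z pct [0.0217 0.0312 0.0389]
rect ((480.7842102050781, -244.7394561767578), (152.6284942626953, 188.1913299560547), 79.03655242919922)
held tool-frame pct [[-0.0204, -0.0015, -0.0094], [-0.0164, -0.0012, -0.0088], [0.0207, 0.0009, -0.0074], [0.0431, 0.0029, 0.0325], [0.0439, 0.0031, 0.0599]]
z -0.01 y 0.0009 x [-0.0205  0.0419] 1491
z 0.02 y 0.0005 x [0.0421 0.0431] 57
z 0.04 y 0.001 x [0.0426 0.0435] 33
z 0.06 y 0.0007 x [0.0434 0.0442] 26Traceback (most recent call last):
  File "cad.py", line 17, in <module>
    for n in sys.argv[1:]: print(n);caddy(cam(n))
                                    ~~~~~^^^^^^^^
  File "cad.py", line 12, in caddy
    h=P[m];h=h[h[:,2]>np.percentile(h[:,2],95)-.004]
                      ~~~~~~~~~~~~~^^^^^^^^^^^
    return _quantile_unchecked(
        a, q, axis, out, overwrite_input, method, keepdims, weights)
    return _ureduce(a,
                    func=_quantile_ureduce_func,
    ...<5 lines>...
                    overwrite_input=overwrite_input,
                    method=method)
    r = func(a, **kwargs)
    result = _quantile(arr,
                       quantiles=q,
    ...<2 lines>...
                       out=out,
                       weights=wgt)
    slices_having_nans = np.isnan(arr[-1, ...])
                                  ~~~^^^^^^^^^
IndexError: index -1 is out of bounds for axis 0 with size 0
```

View pics/w10.png

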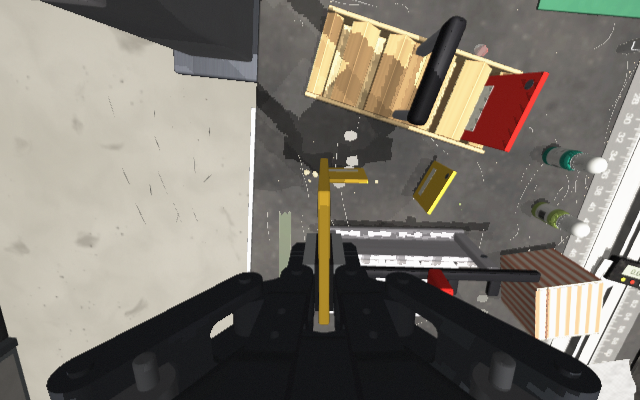

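View pics/s10.png

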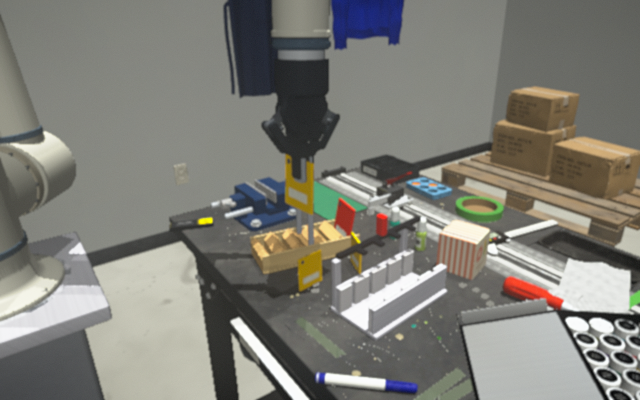

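```bash
python3 place.py .0132 .0008 .0727 .416 -.1948 .075 -11.2
```

```text
t 50.4 pos [ 0.426  -0.3128  0.2181] goal tcp [ 0.4162 -0.2051  0.1482] yaw 6.1 roll 17.3 tilt [-0.029 -0.052 -0.998] -> [-0.043 -0.041 -0.998] delta now-axes [0.1101 0.0053 0.0666] after-roll axes [ 0.1067 -0.0277  0.0666] pitch 0.017 F [0.5 0.3 0.1] open 0.051
```

Call:
servo_tool(deltas=[[0.003,0,0,0.5,1],[0.007,0,0,1,1],[0.012,0,0,2,1],[0.015,-0.001,0,2.4,1],[0.017,-0.002,0,2.4,1],[0.016,-0.003,0,2.4,1],[0.014,-0.003,0,2.4,1],[0.01,-0.003,0,2,1],[0.007,-0.002,0,1,1],[0.003,-0.001,0,0.3,1]])

```text
time_s: 51.4
tool_pos: [0.4124, -0.2009, 0.2147]
eef_rot: [-0.002, 0.773, 0.633, -0.029]
wrist_force: [0.5, -0.1, -0.3]
opening: 0.055
```

Call:
servo_tool(deltas=[[0,0,0,0,1],[0,0,0,0,1],[0,0,0,0,1]])

```text
time_s: 51.7
tool_pos: [0.4124, -0.2005, 0.215]
eef_rot: [-0.002, 0.773, 0.633, -0.029]
wrist_force: [-0.3, -0.3, -0.7]
opening: 0.056
```

```bash
python3 place.py .0132 .0008 .0727 .416 -.1948 .075 -11.2; python3 cad.py wrist; python3 held.py y
```

```text
t 51.7 pos [ 0.4124 -0.2005  0.215 ] goal tcp [ 0.4161 -0.2052  0.1482] yaw -11.4 roll -0.2 tilt [-0.042 -0.04  -0.998] -> [-0.042 -0.04  -0.998] delta now-axes [-0.001   0.0072  0.0667] after-roll axes [-0.001   0.0072  0.0667] pitch 0.026 F [-0.3 -0.3 -0.7] open 0.056
wrist
wood 9094 z pct [0.0252 0.0341 0.0405]
rect ((486.7330322265625, -223.78131103515625), (110.27738952636719, 188.73150634765625), 78.70296478271484)
handle 1007 [ 0.4887 -0.2089] dir 78.56 -0.0348 0.0359 mid [ 0.4888 -0.2084] ztop 0.1187
held tool-frame pct [[-0.0201, -0.0018, -0.0094], [-0.0164, -0.0015, -0.0088], [0.0201, 0.0007, -0.0074], [0.0431, 0.0026, 0.0289], [0.044, 0.0028, 0.0571]]
z -0.01 y 0.0007 x [-0.0202  0.0419] 1478
z 0.02 y 0.0007 x [0.0423 0.0432] 52
z 0.04 y 0.0002 x [0.0431 0.0438] 31
z 0.06 y 0.0008 x [0.0438 0.0444] 25
```

Call:
servo_tool(deltas=[[0,0.001,0.004,0,1],[0,0.002,0.008,0,1],[0,0.002,0.012,0,1],[0,0.002,0.013,0,1],[0,0.001,0.013,0,1],[0,0,0.01,0,1],[0,0,0.006,0,1],[0,0,0.003,0,1],[0,0,0,0,1]])

```text
time_s: 52.7
tool_pos: [0.4162, -0.2049, 0.1366]
eef_rot: [-0.004, 0.774, 0.633, -0.03]
wrist_force: [-0.1, -0.4, -0.2]
opening: 0.053
```

```bash
python3 place.py .0132 .0008 .0727 .416 -.1948 .045 -11.2; python3 cad.py wrist
```

```text
t 52.7 pos [ 0.4162 -0.2049  0.1366] goal tcp [ 0.4165 -0.2053  0.1181] yaw -11.47 roll -0.27 tilt [-0.041 -0.045 -0.998] -> [-0.04  -0.045 -0.998] delta now-axes [0.0004 0.0012 0.0185] after-roll axes [0.0004 0.0012 0.0185] pitch 0.031 F [-0.1 -0.4 -0.2] open 0.053
wrist
wood 14698 z pct [0.0273 0.0346 0.0404]
rect ((489.3894348144531, -209.2116241455078), (80.46136474609375, 188.0395050048828), 78.82910919189453)
handle 219 [ 0.4182 -0.197 ] dir 168.48 -0.0154 0.0161 mid [ 0.4178 -0.1969] ztop 0.1295
```

Call:
servo_tool(deltas=[[0,0.0006,0.004,0,1],[0.0002,0.0006,0.008,0,1],[0.0003,0.0005,0.009,0,1],[0.0003,0.0004,0.009,0,1],[0.0003,0.0004,0.009,0,1],[0.0003,0.0003,0.007,0,1],[0.0002,0.0002,0.004,0,1],[0,0,0.002,0,1],[0,0,0,0,1]])

```text
time_s: 53.65
tool_pos: [0.4173, -0.2058, 0.0811]
eef_rot: [-0.004, 0.774, 0.633, -0.03]
wrist_force: [-0.4, -0.1, -0.6]
opening: 0.049
```

```bash
python3 place.py .0132 .0008 .0727 .4167 -.1948 .006 -11.2; python3 cad.py wrist; python3 held.py y
```

```text
t 53.65 pos [ 0.4173 -0.2058  0.0811] goal tcp [ 0.417  -0.2053  0.0791] yaw -11.47 roll -0.27 tilt [-0.041 -0.043 -0.998] -> [-0.041 -0.043 -0.998] delta now-axes [ 0.0006 -0.0003  0.0019] after-roll axes [ 0.0006 -0.0003  0.0019] pitch 0.029 F [-0.4 -0.1 -0.6] open 0.049
wrist
wood 22196 z pct [0.0262 0.034  0.0404]
rect ((489.4066162109375, -209.02969360351562), (80.25420379638672, 188.4122772216797), 78.7978515625)
handle 4211 [ 0.4279 -0.1957] dir 167.64 -0.0499 0.0574 mid [ 0.4242 -0.1949] ztop 0.1298
held tool-frame pct [[-0.0204, -0.0018, -0.0094], [-0.0163, -0.0015, -0.0089], [0.0208, 0.0007, -0.0074], [0.0431, 0.0026, 0.0306], [0.044, 0.0028, 0.0578]]
z -0.01 y 0.0007 x [-0.0205  0.0421] 1497
z 0.02 y 0.0007 x [0.0424 0.0431] 51
z 0.04 y 0.0005 x [0.0431 0.0438] 34
z 0.06 y 0.0008 x [0.0437 0.0444] 24
```

Call:
servo_tool(deltas=[[0,0,0.002,0,1],[0,0,0.001,0,1],[0,0,0,0,0.85],[0,0,0,0,0.8],[0,0,0,0,0.8],[0,0,0,0,0.8],[-0.0002,-0.0002,-0.004,0,0.8],[-0.0003,-0.0003,-0.008,0,0.8],[-0.0004,-0.0004,-0.011,0,0.8],[-0.0005,-0.0005,-0.014,0,0.8]])

```text
time_s: 54.75
tool_pos: [0.4175, -0.2059, 0.1182]
eef_rot: [-0.003, 0.774, 0.633, -0.029]
wrist_force: [-0.3, -0.3, 0.1]
opening: 0.2
```

Call:
servo_tool(deltas=[[-0.0007,-0.0007,-0.016,0,0.8],[-0.0007,-0.0007,-0.016,0,0.8],[-0.0007,-0.0007,-0.017,0,0.8],[-0.0007,-0.0007,-0.017,0,0.8],[-0.0006,-0.0006,-0.015,0,0.7],[-0.0005,-0.0005,-0.012,0,0.6],[-0.0003,-0.0003,-0.008,0,0.6],[0,0,-0.003,0,0.6],[0,0,0,0,0.6]])

```text
time_s: 55.65
tool_pos: [0.4188, -0.2063, 0.2385]
eef_rot: [0.002, 0.774, 0.633, -0.027]
wrist_force: [-0.2, 1.2, 0.1]
opening: 0.399
```

```bash
python3 go.py .4893 -.2090 .12 -11.2; python3 cad.py wrist; python3 - <<'E'
from h import *
cam('wrist','w12.png')
for n in('side','wrist','scene'):
    c=cam(n);P=cloud(c);hsv=cv2.cvtColor(c['img'],cv2.COLOR_RGB2HSV)
    for k,lo,hi in(('red',(0,150,50),(8,255,255)),('yel',(22,150,60),(32,255,255))):
        m=(cv2.inRange(hsv,lo,hi)>0)&(P[...,1]>-.27)&(P[...,1]<-.13)&(P[...,0]<.62)&(P[...,2]<.15)
        if m.sum()>20:print(n,k,np.percentile(P[m],[2,50,98],axis=0).round(4).tolist())
E
```

```text
t 55.65 pos [ 0.4188 -0.2063  0.2385] yaw -11.47 tilt [-0.045 -0.031 -0.999] delta tool [0.0166 0.0733 0.1157] roll -0.27 pitch 0.016 F [-0.2  1.2  0.1] open 0.399 q6 [-0.5  -0.26  1.59 -0.05  1.82 -0.31]
wrist
wood 8164 z pct [0.0271 0.034  0.0404]
rect ((489.08355712890625, -209.13433837890625), (80.28890991210938, 187.69561767578125), 78.83010864257812)
handle 818 [ 0.4888 -0.2092] dir 78.78 -0.0343 0.036 mid [ 0.489  -0.2084] ztop 0.1188
side red [[0.5567, -0.256, 0.0356], [0.5669, -0.2241, 0.0622], [0.5765, -0.1949, 0.0861]]
side yel [[0.4094, -0.2256, 0.0388], [0.4163, -0.194, 0.0641], [0.424, -0.1651, 0.0875]]
wrist red [[0.5573, -0.2552, 0.0276], [0.5683, -0.224, 0.0651], [0.5782, -0.195, 0.0859]]
wrist yel [[0.4101, -0.2267, 0.0283], [0.4189, -0.1933, 0.0856], [0.4254, -0.1652, 0.0872]]
scene red [[0.5566, -0.2581, 0.0373], [0.5652, -0.2319, 0.0615], [0.5747, -0.2001, 0.084]]
scene yel [[0.4059, -0.2538, 0.0118], [0.4107, -0.2155, 0.0596], [0.5685, -0.172, 0.0852]]
```

View pics/w12.png

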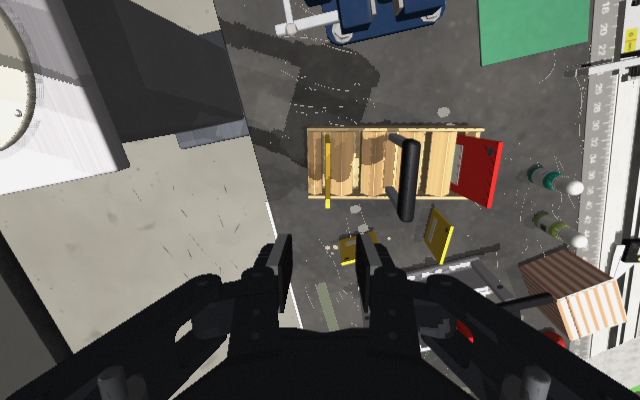

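Call:
servo_tool(deltas=[[0.002,0,0.004,0,1],[0.003,0,0.009,0,1],[0.003,0,0.013,0,1],[0.003,0,0.016,0,1],[0.002,0.001,0.018,0,1],[0.001,0.001,0.018,0,1],[0.001,0,0.014,0,1],[0,0,0.008,0,1],[0,0,0.003,0,1],[0,0,0,0,1]])

```text
time_s: 56.9
tool_pos: [0.4167, -0.1924, 0.1205]
eef_rot: [-0.002, 0.773, 0.633, -0.029]
wrist_force: [0.1, -0.8, -0.2]
opening: 0.001
```

```bash
python3 go.py .4185 -.195 .113 -11.2
```

```text
t 56.9 pos [ 0.4167 -0.1924  0.1205] yaw -11.42 tilt [-0.042 -0.04  -0.998] delta tool [-0.0018  0.0026  0.0074] roll -0.22 pitch 0.028 F [ 0.1 -0.8 -0.2] open 0.001 q6 [-0.47 -0.25  1.8  -0.05  1.62 -0.28]
```

Call:
servo_tool(deltas=[[0,0.001,0.003,0,1],[0,0.001,0.003,0,1],[0,0,0.002,0,1],[0,0,0.002,0,1]])

```text
time_s: 57.3
tool_pos: [0.4197, -0.194, 0.1124]
eef_rot: [-0.0, 0.773, 0.633, -0.028]
wrist_force: [0.5, -0.5, 0.1]
opening: 0.002
```

Call:
servo_tool(deltas=[[0,0,0.002,0,1],[0,0,0.002,0,1]])

```text
time_s: 57.5
tool_pos: [0.4209, -0.1945, 0.1109]
eef_rot: [0.002, 0.774, 0.633, -0.027]
wrist_force: [0.5, 2.3, 13.7]
opening: 0.0
```

Call:
servo_tool(deltas=[[0,0,-0.004,0,1],[0,0,-0.008,0,1],[0,0,-0.012,0,1],[0,0,-0.014,0,0.8],[0,0,-0.014,0,0.6],[0,0.001,-0.012,0,0.6],[0,0.002,-0.01,0,0.6],[0,0.003,-0.006,0,0.6],[0,0.003,-0.003,0,0.6],[0,0,0,0,0.6]])

```text
time_s: 58.5
tool_pos: [0.4346, -0.1935, 0.203]
eef_rot: [0.004, 0.774, 0.633, -0.026]
wrist_force: [-0.8, -0.4, -0.1]
opening: 0.399
```

```bash
cat > plates.py <<'E'
from h import *
def plates(box=(.3,.85,-.27,.2)):
  for n in('side','wrist','scene'):
    c=cam(n);P=cloud(c);hsv=cv2.cvtColor(c['img'],cv2.COLOR_RGB2HSV)
    for k,lo,hi in(('red',(0,150,50),(8,255,255)),('yel',(22,150,60),(32,255,255))):
        m=(cv2.inRange(hsv,lo,hi)>0)&(P[...,1]>box[2])&(P[...,1]<box[3])&(P[...,0]<box[1])&(P[...,0]>box[0])&(P[...,2]<.15)
        if m.sum()>20:
            l=cv2.connectedComponentsWithStats(m.astype(np.uint8));i=1+np.argmax(l[2][1:,4]);m=l[1]==i
            print(n,k,np.percentile(P[m],[2,50,98],axis=0).round(4).tolist())
if __name__=='__main__': plates()
E
python3 go.py .489 -.2088 .116 -11.2; python3 cad.py wrist; python3 plates.py
```

```text
t 58.5 pos [ 0.4346 -0.1935  0.203 ] yaw -11.43 tilt [-0.045 -0.027 -0.999] delta tool [-0.0004  0.0586  0.0855] roll -0.23 pitch 0.014 F [-0.8 -0.4 -0.1] open 0.399 q6 [-0.46 -0.24  1.64 -0.05  1.75 -0.27]
wrist
wood 9689 z pct [0.0266 0.0341 0.0405]
rect ((489.2463684082031, -208.91334533691406), (80.07243347167969, 188.16831970214844), 78.85859680175781)
handle 1257 [ 0.4893 -0.2064] dir 79.01 -0.0373 0.0333 mid [ 0.4889 -0.2083] ztop 0.1188
side red [[0.5567, -0.256, 0.0362], [0.5669, -0.2235, 0.0621], [0.5765, -0.1944, 0.0861]]
side yel [[0.4067, -0.2253, 0.0371], [0.4137, -0.1915, 0.0637], [0.4214, -0.1652, 0.0871]]
wrist red [[0.5575, -0.2551, 0.0278], [0.5685, -0.2235, 0.0654], [0.5784, -0.1946, 0.0858]]
wrist yel [[0.4092, -0.2251, 0.0251], [0.4178, -0.1914, 0.0838], [0.4249, -0.1649, 0.0869]]
scene red [[0.5571, -0.2587, 0.0356], [0.5651, -0.2317, 0.0611], [0.5768, -0.199, 0.084]]
scene yel [[0.4061, -0.2286, 0.0365], [0.4102, -0.2078, 0.0638], [0.4217, -0.1689, 0.0851]]
```

Call:
servo_tool(deltas=[[-0.004,0.003,0,-0.5,0.6],[-0.01,0.007,0,-1.2,0.6],[-0.016,0.01,0,-1.8,0.6],[-0.02,0.012,0,-2.2,0.6],[-0.023,0.013,0,-2.4,0.6],[-0.024,0.013,0,-2.4,0.6],[-0.023,0.012,0,-2.4,0.6],[-0.02,0.01,0,-2,0.6],[-0.015,0.007,0,-1.5,0.6],[-0.009,0.004,0,-0.6,0.6]])

```text
time_s: 59.7
tool_pos: [0.517, -0.3699, 0.1994]
eef_rot: [-0.004, 0.665, 0.746, -0.027]
wrist_force: [0.4, 0.1, 0.3]
opening: 0.4
```

Call:
servo_tool(deltas=[[-0.004,0.001,0,0,0.6],[0,0,0,0,0.6],[0,0,0,0,0.6]])

```text
time_s: 60.0
tool_pos: [0.5182, -0.3743, 0.1979]
eef_rot: [-0.006, 0.666, 0.746, -0.027]
wrist_force: [-0.7, 0.2, 0.3]
opening: 0.399
```

```bash
python3 go.py .528 -.3755 .126 6; python3 -c "
from meas import *
c=cam('wrist','w13.png');rack(c)"
```

```text
t 60.0 pos [ 0.5182 -0.3743  0.1979] yaw 6.47 tilt [-0.027 -0.048 -0.998] delta tool [-0.0003  0.013   0.0713] roll 0.47 pitch 0.016 F [-0.7  0.2  0.3] open 0.399 q6 [-0.65  0.21  1.21 -0.05  1.74 -0.77]
yellow [349. 132.] 147 top 0.0608 [ 0.5282 -0.3192] ang 70.3 ext -0.0104 0.0102
red [342. 217.] 456 top 0.1316 [ 0.5286 -0.3736] ang -84.0 ext -0.0069 0.0084
bar 3603 [ 0.5311 -0.3767] 6.25 -0.0966 0.0922 z 0.0976
```

Call:
servo_tool(deltas=[[0,0.002,0.004,0.2,0.6],[0,0.003,0.009,0.2,0.6],[0,0.003,0.012,0,0.6],[0,0.002,0.014,0,0.6],[0,0.001,0.014,0,0.6],[0,0.001,0.01,0,0.6],[0,0,0.004,0,0.6],[0,0,0,0,0.6],[0,0,0,0,0.6]])

```text
time_s: 60.95
tool_pos: [0.5274, -0.373, 0.1234]
eef_rot: [-0.006, 0.668, 0.744, -0.027]
wrist_force: [-0.1, 0.2, -0.0]
opening: 0.4
```

```bash
python3 go.py .528 -.3755 .126 6
```

```text
t 60.95 pos [ 0.5274 -0.373   0.1234] yaw 6.13 tilt [-0.026 -0.049 -0.998] delta tool [-0.0026  0.0002 -0.0025] roll 0.13 pitch 0.018 F [-0.1  0.2 -0. ] open 0.4 q6 [-0.64  0.24  1.3  -0.05  1.62 -0.75]
```

Call:
servo_tool(deltas=[[0,0,-0.003,0,0.7],[0,0,-0.001,0,0.8],[0,0,0,0,1],[0,0,0,0,1],[0,0,0,0,1],[0,0,0,0,1],[0,-0.005,0,0,1],[0,-0.006,0,0,1],[0,-0.006,0,0,1],[0,-0.006,0,0,1]], newtons=40)

```text
time_s: 61.95
tool_pos: [0.5073, -0.3753, 0.1292]
eef_rot: [-0.002, 0.667, 0.744, -0.024]
wrist_force: [26.5, -2.2, -14.7]
opening: 0.129
```

```bash
python3 go.py .508 -.3775 .126 6
```

```text
t 61.95 pos [ 0.5073 -0.3753  0.1292] yaw 6.23 tilt [-0.028 -0.038 -0.999] delta tool [-0.0021  0.0006  0.0033] roll 0.23 pitch 0.007 F [ 26.5  -2.2 -14.7] open 0.129 q6 [-0.67  0.19  1.34 -0.05  1.61 -0.78]
```

Call:
servo_tool(deltas=[[0,-0.006,0,0,1],[0,-0.005,0,0,1]])

```text
time_s: 62.15
tool_pos: [0.507, -0.3753, 0.1291]
eef_rot: [0.009, 0.665, 0.747, -0.015]
wrist_force: [24.4, -4.0, -11.5]
opening: 0.133
```

```bash
python3 go.py .508 -.3775 .126 6
```

```text
t 62.15 pos [ 0.507  -0.3753  0.1291] yaw 6.6 tilt [-0.033 -0.01  -0.999] delta tool [-0.0022  0.0008  0.0032] roll 0.6 pitch -0.016 F [ 24.4  -4.  -11.5] open 0.133 q6 [-0.68  0.17  1.37 -0.03  1.59 -0.79]
```

Call:
servo_tool(deltas=[[0,0,0,0,0.7],[0,0,0,0,0.6],[0,0,-0.004,0,0.6],[0,0,-0.008,0,0.6],[0,0,-0.012,0,0.6],[0,0,-0.015,0,0.6],[0,0,-0.015,0,0.6],[0,0,-0.012,0,0.6],[0,0,-0.008,0,0.6],[0,0,-0.004,0,0.6]])

```text
time_s: 63.15
tool_pos: [0.5053, -0.3731, 0.2185]
eef_rot: [0.011, 0.665, 0.746, -0.016]
wrist_force: [0.2, 0.2, -1.0]
opening: 0.402
```

```bash
python3 go.py .489 -.2088 .2 -11.2;  python3 -c "
from meas import *
c=cam('wrist','w14.png');rack(c)"
```

```text
t 63.15 pos [ 0.5053 -0.3731  0.2185] yaw 6.55 tilt [-0.037 -0.01  -0.999] delta tool [0.1656 0.0027 0.0123] roll 17.75 pitch -0.019 F [ 0.2  0.2 -1. ] open 0.402 q6 [-0.67  0.15  1.24 -0.03  1.74 -0.79]
yellow [354. 131.] 178 top 0.0606 [ 0.5282 -0.3195] ang 70.4 ext -0.0097 0.01
red [328. 209.] 368 top 0.1317 [ 0.5086 -0.3759] ang -80.5 ext -0.0073 0.0085
bar 2911 [ 0.5081 -0.3791] 6.28 -0.0943 0.0951 z 0.0977
```

View pics/w14.png

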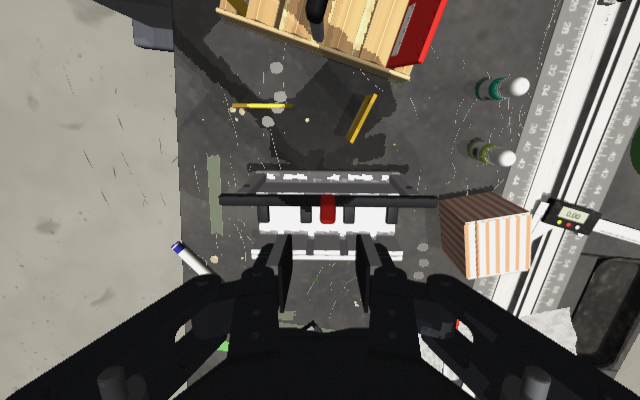

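Call:
servo_tool(deltas=[[0.004,0,0,0.5,0.6],[0.01,0,0,1.2,0.6],[0.016,0,0,2,0.6],[0.02,-0.001,0,2.4,0.6],[0.022,-0.002,0,2.4,0.6],[0.022,-0.003,0,2.4,0.6],[0.02,-0.004,0,2.4,0.6],[0.018,-0.005,0,2,0.6],[0.014,-0.004,0,1.3,0.6],[0.008,-0.003,0,0.6,0.6]])

```text
time_s: 64.2
tool_pos: [0.4848, -0.2095, 0.2035]
eef_rot: [0.006, 0.775, 0.632, -0.017]
wrist_force: [0.4, -0.1, 0.3]
opening: 0.401
```

Call:
servo_tool(deltas=[[0.003,0,0,0,0.6],[0,0,0,0,0.6],[0,0,0,0,0.6]])

```text
time_s: 64.5
tool_pos: [0.4851, -0.2057, 0.2022]
eef_rot: [0.005, 0.775, 0.632, -0.017]
wrist_force: [-0.0, -0.2, 0.1]
opening: 0.399
```

```bash
python3 go.py .489 -.2088 .114 -11.2; python3 - <<'E'
from h import *
c=cam('wrist','w15.png');P=cloud(c);hsv=cv2.cvtColor(c['img'],cv2.COLOR_RGB2HSV)
# mat
for n in('wrist','scene','side'):
    c=cam(n);P=cloud(c);hsv=cv2.cvtColor(c['img'],cv2.COLOR_RGB2HSV)
    m=(cv2.inRange(hsv,(65,60,30),(90,255,255))>0)&(P[...,2]<.02)&(P[...,2]>-.02)&(P[...,0]<.8)&(P[...,0]>.5)&(P[...,1]>-.2)&(P[...,1]<.2)
    m=cv2.morphologyEx(m.astype(np.uint8),cv2.MORPH_OPEN,np.ones((3,3)))>0
    q=P[m];print(n,len(q),'z',np.median(q[:,2]).round(4),cv2.minAreaRect((q[:,:2]*1000).astype(np.float32)))
E
```

```text
t 64.5 pos [ 0.4851 -0.2057  0.2022] yaw -11.57 tilt [-0.033 -0.014 -0.999] delta tool [0.0007 0.0057 0.0881] roll -0.37 pitch 0.005 F [-0.  -0.2  0.1] open 0.399 q6 [-0.44 -0.1   1.52 -0.04  1.73 -0.25]
wrist 7821 z 0.0029 ((658.44091796875, -91.22052001953125), (110.77152252197266, 71.06371307373047), 0.7879677414894104)
scene 1124 z 0.0012 ((661.5535888671875, -8.777015686035156), (232.18951416015625, 117.36028289794922), 88.29145050048828)
side 4382 z 0.0035 ((656.9637451171875, -14.16009521484375), (115.38863372802734, 236.53109741210938), 1.1853914260864258)
```

View pics/w15.png

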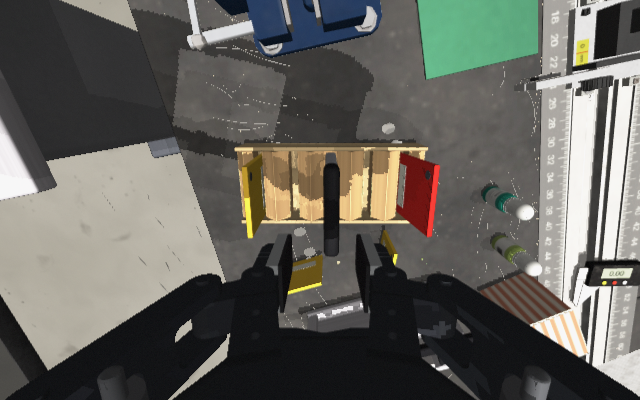

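Call:
servo_tool(deltas=[[0,0.0007,0.004,-0.2,0.6],[0,0.001,0.009,-0.2,0.6],[0,0.001,0.013,0,0.6],[0,0.001,0.015,0,0.6],[0,0.001,0.015,0,0.6],[0,0.0005,0.013,0,0.6],[0,0,0.008,0,0.6],[0,0,0.004,0,0.6],[0,0,0,0,0.6],[0,0,0,0,0.6]])

```text
time_s: 65.7
tool_pos: [0.4876, -0.2098, 0.1112]
eef_rot: [0.003, 0.773, 0.635, -0.018]
wrist_force: [-0.6, -0.8, 0.1]
opening: 0.398
```

```bash
python3 go.py .489 -.2088 .114 -11.2; python3 - <<'E'
from h import *
c=cam('side');P=cloud(c)
for nm,b in(('vise',(.36,.6,-.08,.2)),('rail',(.72,.85,-.2,.25)),('mat',(.6,.715,-.12,.1)),('bottles',(.63,.7,-.32,-.22))):
    m=(P[...,0]>b[0])&(P[...,0]<b[1])&(P[...,1]>b[2])&(P[...,1]<b[3])&(P[...,2]<.3)
    q=P[m];print(nm,len(q),np.percentile(q[:,2],[50,95,99.5]).round(3)); 
    if nm=='vise': h=q[q[:,2]>.02];print(np.percentile(h,[1,99],axis=0).round(3))
    if nm=='rail': h=q[q[:,2]>.02];print(np.percentile(h,[1,99],axis=0).round(3)) if len(h) else 0
E
```

```text
t 65.7 pos [ 0.4876 -0.2098  0.1112] yaw -11.22 tilt [-0.032 -0.018 -0.999] delta tool [ 0.0012  0.0012 -0.0029] roll -0.02 pitch 0.01 F [-0.6 -0.8  0.1] open 0.398 q6 [-0.45 -0.06  1.65 -0.04  1.57 -0.25]
vise 18545 [0.001 0.073 0.074]
[[ 0.399 -0.069  0.022]
 [ 0.563  0.026  0.075]]
rail 8242 [0.001 0.036 0.082]
[[ 0.724 -0.18   0.02 ]
 [ 0.85   0.095  0.088]]
mat 5870 [0.003 0.005 0.006]
bottles 800 [0.001 0.056 0.066]
```

Call:
servo_tool(deltas=[[0,0.001,0,0,0.75],[0,0,0,0,0.85],[0,0,0,0,1],[0,0,0,0,1],[0,0,0,0,1],[0,0,0,0,1],[0,0,0,0,1]], newtons=70)

```text
time_s: 66.45
tool_pos: [0.4893, -0.2104, 0.1132]
eef_rot: [0.004, 0.773, 0.635, -0.017]
wrist_force: [-0.7, -0.4, -0.1]
opening: 0.131
```

```bash
python3 go.py .489 -.2088 .26 -11.2
```

```text
t 66.45 pos [ 0.4893 -0.2104  0.1132] yaw -11.23 tilt [-0.033 -0.015 -0.999] delta tool [-0.0033 -0.0028 -0.1468] roll -0.03 pitch 0.007 F [-0.7 -0.4 -0.1] open 0.131 q6 [-0.45 -0.06  1.64 -0.04  1.57 -0.25]
```

Lift gently ~0.13 m.

Call:
servo_tool(deltas=[[0,0,-0.003,0,1],[-0.0002,-0.0001,-0.006,0,1],[-0.0003,-0.0001,-0.009,0,1],[-0.0004,-0.0002,-0.012,0,1],[-0.0004,-0.0002,-0.014,0,1],[-0.0005,-0.0002,-0.015,0,1],[-0.0005,-0.0002,-0.015,0,1],[-0.0005,-0.0002,-0.015,0,1],[-0.0005,-0.0002,-0.014,0,1],[-0.0004,-0.0002,-0.012,0,1]])

```text
time_s: 67.45
tool_pos: [0.4887, -0.2098, 0.2355]
eef_rot: [0.002, 0.773, 0.635, -0.018]
wrist_force: [-0.6, -0.5, -5.1]
opening: 0.129
```

Call:
servo_tool(deltas=[[0,0,-0.008,0,1],[0,0,-0.004,0,1],[0,0,0,0,1],[0,0,0,0,1]])

```text
time_s: 67.85
tool_pos: [0.4895, -0.2097, 0.2508]
eef_rot: [0.004, 0.773, 0.635, -0.018]
wrist_force: [0.2, -0.3, -4.5]
opening: 0.124
```

```bash
python3 go.py .6585 -.0117 .26 -89.2; python3 - <<'E'
from h import *
f=lambda c,x0,x1,y0,y1,n,s:cv2.imwrite('pics/'+n,cv2.resize(cv2.cvtColor(c['img'][y0:y1,x0:x1],cv2.COLOR_RGB2BGR),None,fx=s,fy=s,interpolation=cv2.INTER_CUBIC))
c=cam('side');f(c,220,460,50,290,'d16.png',2.4)
cam('wrist','w16.png')
E
```

```text
t 67.85 pos [ 0.4895 -0.2097  0.2508] yaw -11.22 tilt [-0.032 -0.017 -0.999] delta tool [ 0.2267  0.127  -0.0186] roll 77.98 pitch 0.008 F [ 0.2 -0.3 -4.5] open 0.124 q6 [-0.45 -0.08  1.42 -0.04  1.82 -0.26]
```

View pics/d16.png

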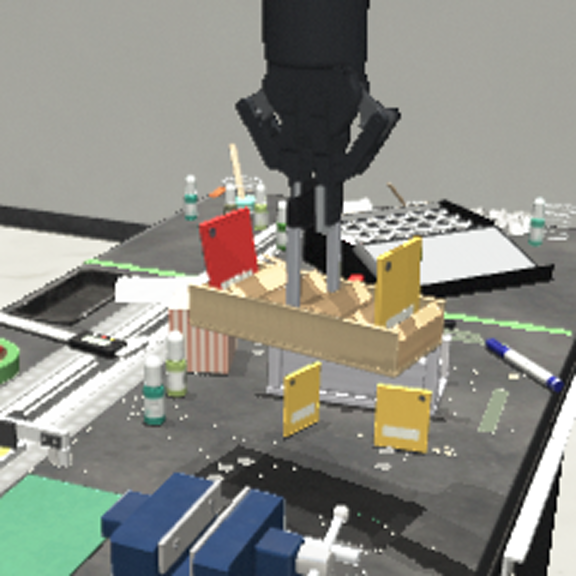

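View pics/w16.png

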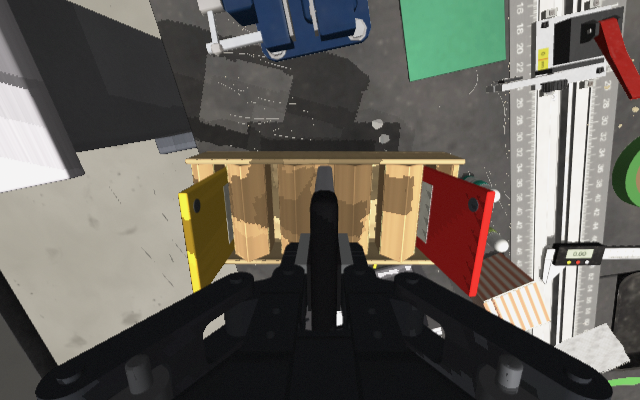

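Call:
servo_tool(deltas=[[0.003,0.002,0,0,1],[0.007,0.004,0,0,1],[0.012,0.006,0,0,1],[0.016,0.009,0,0,1],[0.019,0.011,0,0,1],[0.021,0.012,0,0,1],[0.022,0.012,0,0,1],[0.022,0.012,0,0,1],[0.022,0.012,0,0,1],[0.02,0.011,0,0,1]])

```text
time_s: 68.95
tool_pos: [0.6171, -0.0551, 0.2392]
eef_rot: [0.001, 0.773, 0.634, -0.018]
wrist_force: [0.1, -0.6, -5.5]
opening: 0.126
```

Call:
servo_tool(deltas=[[0.018,0.01,0,0,1],[0.014,0.008,0,0,1],[0.01,0.006,0,0,1],[0.006,0.003,0,0,1],[0.003,0.001,0,0,1],[0,0,0,0,1],[0,0,0,0,1]])

```text
time_s: 69.65
tool_pos: [0.6581, -0.0003, 0.2329]
eef_rot: [-0.001, 0.771, 0.637, -0.02]
wrist_force: [0.8, -0.9, -4.7]
opening: 0.127
```

```bash
python3 go.py .6585 -.0117 .25 -89.2
```

```text
t 69.65 pos [ 6.581e-01 -3.000e-04  2.329e-01] yaw -10.87 tilt [-0.028 -0.027 -0.999] delta tool [-0.0116  0.0021 -0.0168] roll 78.33 pitch 0.031 F [ 0.8 -0.9 -4.7] open 0.127 q6 [-0.04  0.28  1.07 -0.02  1.83  0.14]
```

Call:
servo_tool(deltas=[[0,0,-0.001,1,1],[0,0,-0.001,2,1],[0,0,-0.001,3,1],[0,0,-0.001,4,1],[0,0,-0.001,5,1],[0,0,-0.001,5,1],[0,0,-0.001,5,1],[0,0,-0.001,5,1],[0,0,-0.001,5,1],[0,0,-0.001,5,1]])

```text
time_s: 70.65
tool_pos: [0.656, -0.0074, 0.2478]
eef_rot: [0.007, 0.949, 0.314, -0.017]
wrist_force: [-0.1, -0.4, -5.4]
opening: 0.126
```

Call:
servo_tool(deltas=[[0,0,0,5,1],[0,0,0,5,1],[0,0,0,5,1],[0,0,0,5,1],[0,0,0,5,1],[0,0,0,4,1],[0,0,0,3,1],[0,0,0,2,1],[0,0,0,1,1],[0,0,0,0,1]])

```text
time_s: 71.65
tool_pos: [0.6536, -0.0147, 0.2533]
eef_rot: [0.013, 1.0, -0.01, -0.011]
wrist_force: [0.6, 0.1, -5.7]
opening: 0.126
```

Call:
servo_tool(deltas=[[0,0,0,0,1],[0,0,0,0,1]])

```text
time_s: 71.85
tool_pos: [0.6535, -0.0152, 0.2537]
eef_rot: [0.013, 1.0, -0.01, -0.011]
wrist_force: [-0.4, 0.3, -5.0]
opening: 0.129
```

```bash
python3 go.py .6585 -.0117 .25 -89.2; python3 - <<'E'
from h import *
for n in('wrist','scene','side'):
    c=cam(n,n+'17.png');P=cloud(c);hsv=cv2.cvtColor(c['img'],cv2.COLOR_RGB2HSV)
    m=(cv2.inRange(hsv,(65,60,30),(90,255,255))>0)&(P[...,2]<.02)&(P[...,2]>-.02)&(P[...,0]<.8)&(P[...,0]>.5)&(P[...,1]>-.2)&(P[...,1]<.2)
    m=cv2.morphologyEx(m.astype(np.uint8),cv2.MORPH_OPEN,np.ones((3,3)))>0
    q=P[m];print(n,len(q),'z',np.median(q[:,2]).round(4),cv2.minAreaRect((q[:,:2]*1000).astype(np.float32)))
E
```

```text
t 71.85 pos [ 0.6535 -0.0152  0.2537] yaw -91.1 tilt [-0.022  0.027 -0.999] delta tool [ 0.005  -0.0037  0.0035] roll -1.9 pitch 0.02 F [-0.4  0.3 -5. ] open 0.129 q6 [-0.06  0.26  1.05 -0.03  1.85  1.52]
wrist 5093 z 0.0029 ((696.8427124023438, -11.52520751953125), (230.75294494628906, 37.23106384277344), 88.84713745117188)
scene 1661 z 0.0012 ((658.1560668945312, -12.727371215820312), (118.0290298461914, 231.47503662109375), 0.5217788815498352)
side 4406 z 0.0035 ((657.21630859375, -13.486946105957031), (115.39910125732422, 235.29116821289062), 1.1755269765853882)
```

View pics/wrist17.png

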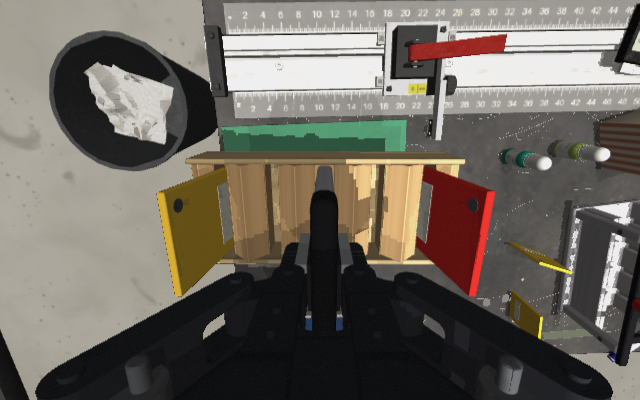

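View pics/side17.png

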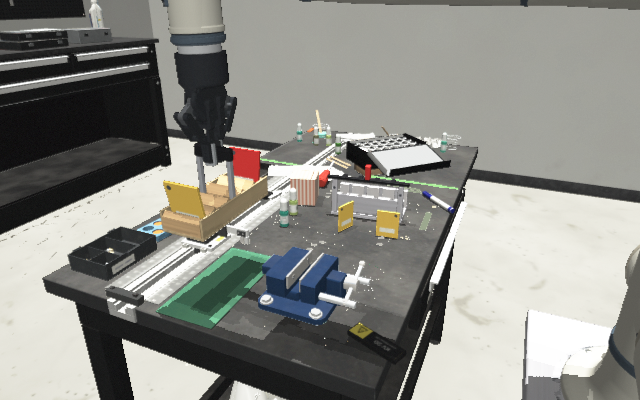

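```bash
python3 - <<'E'
from h import *
c=cam('wrist');P=cloud(c);hsv=cv2.cvtColor(c['img'],cv2.COLOR_RGB2HSV)
m=(cv2.inRange(hsv,(65,60,30),(90,255,255))>0)&(abs(P[...,2])<.02)&(P[...,0]<.8)
q=P[m]
b=np.arange(-.115,.1,.01);pts=[]
for y in b:
    s=q[(abs(q[:,1]-y)<.005)]
    if len(s)>20: pts.append((np.percentile(s[:,0],98),y))
pts=np.array(pts);f=np.polyfit(pts[:,1],pts[:,0],1);print('far edge slope deg',np.degrees(np.arctan(f[0])),'x at y=-.0117',np.polyval(f,-.0117),'y range',np.percentile(q[:,1],[.5,99.5]))
m=(cv2.inRange(hsv,(8,40,60),(30,160,255))>0)&(abs(P[...,0]-.655)<.08)&(abs(P[...,1])<.15)&(P[...,2]>.14)&(P[...,2]<.2)
w=P[m];print(len(w),np.percentile(w,[1,50,99],axis=0).round(4).tolist())
# rim: far wall top and near wall top
A=np.c_[w[:,:2],np.ones(len(w))]
t=w[w[:,2]>np.percentile(w[:,2],90)-.004]
print('rect',cv2.minAreaRect((t[:,:2]*1000).astype(np.float32)))
# rim heights in 4 quadrants
for sx in(-1,1):
  for sy in(-1,1):
    s=w[(np.sign(w[:,0]-.655)==sx)&((w[:,1]+.015)*sy>.06)]
    if len(s)>30: print(sx,sy,len(s),np.percentile(s[:,2],[90,97]).round(4))
E
```

```text
far edge slope deg -1.1775015770235593 x at y=-.0117 0.7115430008427561 y range [-0.25537521  0.10216247]
19345 [[0.6169, -0.1046, 0.1451], [0.6673, -0.0196, 0.1746], [0.6966, 0.0691, 0.1835]]
rect ((655.2498168945312, -22.265464782714844), (177.02294921875, 79.88764190673828), 89.0118408203125)
-1 -1 739 [0.1801 0.1807]
-1 1 593 [0.1748 0.1754]
1 -1 1515 [0.1809 0.1819]
1 1 1254 [0.1754 0.1763]
```

Call:
servo_tool(deltas=[[0.0003,-0.0004,0.003,-0.4,1],[0.0005,-0.0006,0.007,-0.5,1],[0.0005,-0.0007,0.01,-0.5,1],[0.0006,-0.0008,0.013,-0.4,1],[0.0006,-0.0008,0.014,-0.2,1],[0.0006,-0.0008,0.014,0,1],[0.0006,-0.0008,0.013,0,1],[0.0004,-0.0006,0.01,0,1],[0.0002,-0.0003,0.006,0,1],[0,0,0.003,0,1]])

```text
time_s: 73.05
tool_pos: [0.6546, -0.0109, 0.1486]
eef_rot: [0.013, 1.0, 0.01, -0.014]
wrist_force: [0.2, 0.6, -5.5]
opening: 0.13
```

Call:
servo_tool(deltas=[[0,0,0,0,1],[0,0,0,0,1]])

```text
time_s: 73.25
tool_pos: [0.6547, -0.011, 0.1486]
eef_rot: [0.013, 1.0, 0.01, -0.014]
wrist_force: [0.2, 0.3, -4.1]
opening: 0.13
```

```bash
python3 go.py .6555 -.0122 .118 -88.9; python3 - <<'E'
from h import *
cam('side','side18.png');cam('wrist','wrist18.png')
E
```

```text
t 73.25 pos [ 0.6547 -0.011   0.1486] yaw -88.88 tilt [-0.028  0.025 -0.999] delta tool [0.0017 0.0004 0.0306] roll 0.02 pitch 0.026 F [ 0.2  0.3 -4.1] open 0.13 q6 [-0.06  0.27  1.23 -0.03  1.68  1.49]
```

View pics/side18.png

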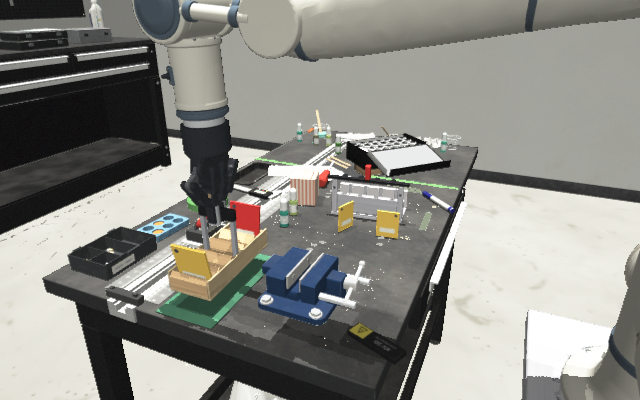

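View pics/wrist18.png

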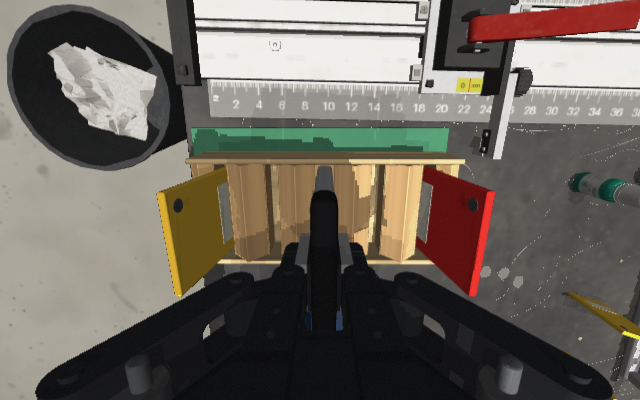

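Call:
servo_tool(deltas=[[0.0003,-0.0001,0.003,0,1],[0.0004,-0.0001,0.006,0,1],[0.0004,0,0.007,0,1],[0.0004,0,0.006,0,1],[0.0002,0,0.003,0,1],[0,0,0.002,0,1],[0,0,0,0,1]])

```text
time_s: 74.05
tool_pos: [0.6562, -0.0116, 0.1203]
eef_rot: [0.013, 1.0, 0.01, -0.013]
wrist_force: [-0.4, -0.6, -5.0]
opening: 0.13
```

Call:
servo_tool(deltas=[[0,0,0.002,0,1],[0,0,0.002,0,1]])

```text
time_s: 74.25
tool_pos: [0.6569, -0.0121, 0.1181]
eef_rot: [0.013, 1.0, 0.009, -0.011]
wrist_force: [0.1, -2.4, 3.9]
opening: 0.132
```

Call:
servo_tool(deltas=[[-0.001,0,0.001,0,1],[0,0,0.001,0,1]])

```text
time_s: 74.45
tool_pos: [0.6564, -0.0121, 0.1183]
eef_rot: [0.013, 1.0, 0.009, -0.01]
wrist_force: [-0.8, -0.3, 0.2]
opening: 0.13
```

```bash
python3 go.py .6555 -.0122 .116 -88.9
```

```text
t 74.45 pos [ 0.6564 -0.0121  0.1183] yaw -88.9 tilt [-0.02   0.026 -0.999] delta tool [-0.0008  0.      0.0023] roll -0.0 pitch 0.018 F [-0.8 -0.3  0.2] open 0.13 q6 [-0.06  0.27  1.27 -0.03  1.62  1.49]
```

Call:
servo_tool(deltas=[[0,0,0.003,0,1],[0,0,0.003,0,1]], newtons=30)

```text
time_s: 74.65
tool_pos: [0.6575, -0.0135, 0.1168]
eef_rot: [0.014, 1.0, 0.009, -0.007]
wrist_force: [-2.5, -3.5, 8.2]
opening: 0.127
```

Call:
servo_tool(deltas=[[0,0,0,0,0.86],[0,0,0,0,0.84],[0,0,0,0,0.8],[0,0,0,0,0.7],[0,0,0,0,0.6],[0,0,0,0,0.6]])

```text
time_s: 75.25
tool_pos: [0.6582, -0.0131, 0.1174]
eef_rot: [0.014, 1.0, 0.009, -0.005]
wrist_force: [0.7, 0.1, -0.5]
opening: 0.4
```

```bash
python3 go.py .6555 -.0122 .116 -88.9
```

```text
t 75.25 pos [ 0.6582 -0.0131  0.1174] yaw -88.93 tilt [-0.011  0.028 -1.   ] delta tool [-0.0027 -0.001   0.0014] roll -0.03 pitch 0.009 F [ 0.7  0.1 -0.5] open 0.4 q6 [-0.06  0.27  1.27 -0.03  1.6   1.49]
```

Raise clear straight up, and check.

Call:
servo_tool(deltas=[[0,0.0001,-0.004,0,0.6],[0,0.0002,-0.008,0,0.6],[0,0.0003,-0.012,0,0.6],[0,0.0004,-0.015,0,0.6],[0,0.0004,-0.018,0,0.6],[0,0.0004,-0.018,0,0.6],[0,0.0004,-0.018,0,0.6],[0,0,-0.018,0,0.6],[-0.003,0,-0.016,0,0.6],[-0.006,0,-0.014,0,0.6]])

```text
time_s: 76.25
tool_pos: [0.6506, -0.0114, 0.2732]
eef_rot: [0.014, 1.0, 0.009, -0.003]
wrist_force: [0.8, 0.3, 0.2]
opening: 0.399
```

Call:
servo_tool(deltas=[[-0.01,0,-0.012,0,0.6],[-0.012,0,-0.01,0,0.6],[-0.012,0,-0.006,0,0.6],[-0.008,0,-0.003,0,0.6],[-0.004,0,0,0,0.6],[0,0,0,0,0.6],[0,0,0,0,0.6]])

```text
time_s: 76.95
tool_pos: [0.6003, -0.0113, 0.3138]
eef_rot: [0.015, 1.0, 0.009, 0.001]
wrist_force: [0.1, -0.6, 0.5]
opening: 0.397
```

```bash
sed -i 's/def caddy(c,tag=None,box=(.30,.62,-.33,.15))/def caddy(c,tag=None,box=(.55,.78,-.2,.15))/' cad.py; python3 go.py .6555 -.0122 .116 -88.9; python3 cad.py wrist; python3 plates.py; python3 - <<'E'
from h import *
for n in('wrist','scene','side'):
    c=cam(n,n+'20.png');P=cloud(c);hsv=cv2.cvtColor(c['img'],cv2.COLOR_RGB2HSV)
    m=(cv2.inRange(hsv,(65,60,30),(90,255,255))>0)&(P[...,2]<.02)&(P[...,2]>-.02)&(P[...,0]<.8)&(P[...,0]>.5)&(P[...,1]>-.2)&(P[...,1]<.2)
    m=cv2.morphologyEx(m.astype(np.uint8),cv2.MORPH_OPEN,np.ones((3,3)))>0
    q=P[m];print(n,len(q),cv2.minAreaRect((q[:,:2]*1000).astype(np.float32)))
E
```

```text
t 76.95 pos [ 0.6003 -0.0113  0.3138] yaw -88.96 tilt [ 0.002  0.029 -1.   ] delta tool [ 0.0547 -0.0039  0.1979] roll -0.06 pitch -0.005 F [ 0.1 -0.6  0.5] open 0.397 q6 [-0.06  0.11  1.11 -0.03  1.92  1.48]
wrist
wood 5521 z pct [0.0306 0.0384 0.0436]
rect ((658.4996337890625, -14.058074951171875), (79.12201690673828, 186.32260131835938), 1.2098851203918457)
handle 568 [ 0.6563 -0.0134] dir 1.58 -0.0335 0.0367 mid [ 0.6579 -0.0134] ztop 0.1218
side red [[0.6258, -0.1, 0.0397], [0.6496, -0.0947, 0.0666], [0.6828, -0.0892, 0.0888]]
side yel [[0.6217, 0.0643, 0.0396], [0.6483, 0.0691, 0.0641], [0.6816, 0.0739, 0.0882]]
wrist red [[0.7741, -0.1814, 0.0486], [0.7806, -0.1489, 0.0683], [0.7875, -0.1111, 0.0891]]
wrist yel [[0.6247, 0.0591, 0.0273], [0.6554, 0.0664, 0.0706], [0.685, 0.0735, 0.0893]]
scene red [[0.6261, -0.1035, -0.0001], [0.656, -0.0979, 0.0634], [0.7971, 0.0925, 0.087]]
scene yel [[0.6218, -0.0116, 0.038], [0.6452, 0.0657, 0.0634], [0.6703, 0.0712, 0.0934]]
wrist 2769 ((656.3286743164062, -11.770965576171875), (110.14519500732422, 231.0102996826172), 1.3701703548431396)
scene 340 ((657.22900390625, -48.950927734375), (115.33979797363281, 158.7630615234375), 0.7873483896255493)
side 1207 ((656.018798828125, 12.04266357421875), (113.5996322631836, 183.5880889892578), 0.7604198455810547)
```

View pics/wrist20.png

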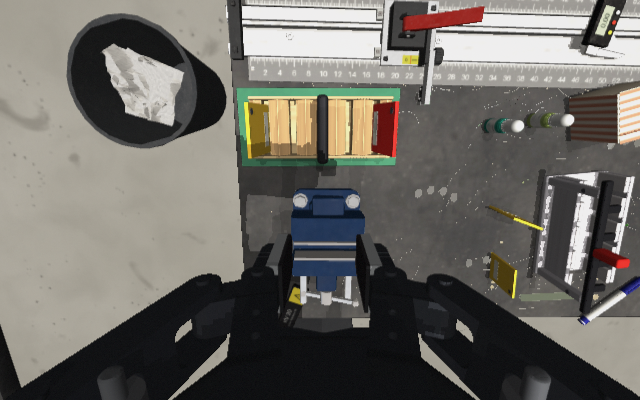

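View pics/scene20.png

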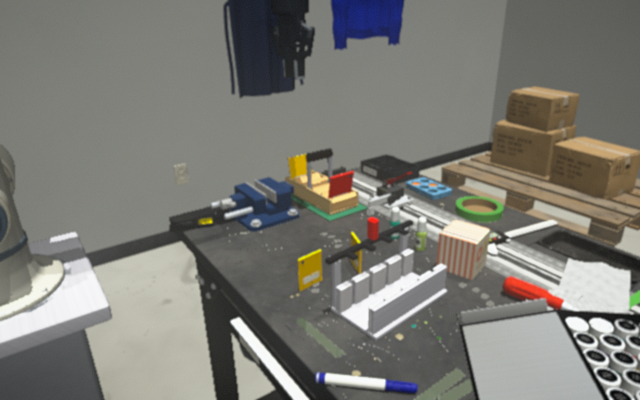

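View pics/side20.png

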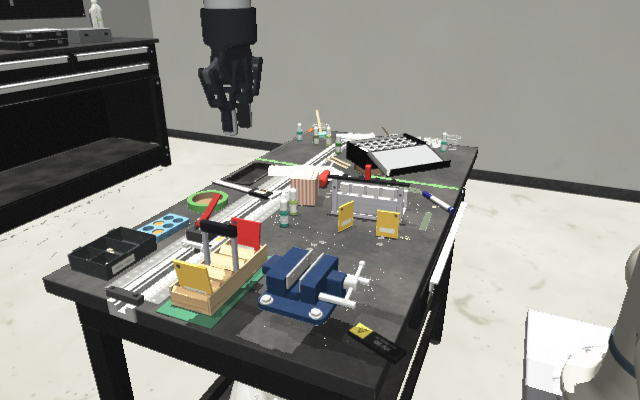

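```bash
python3 - <<'E'
from meas import *
for n in('scene','side'): print(n);rack(cam(n))
robot.job_done();print(robot.state()['time_s'])
E
```

```text
scene
yellow [359. 261.] 72 top 0.0447 [ 0.5232 -0.3272] ang 83.9 ext -0.002 0.0036
red [373. 228.] 186 top 0.1297 [ 0.5053 -0.3794] ang -82.1 ext -0.0099 0.007
bar 626 [ 0.4945 -0.3849] 5.39 -0.0828 0.1035 z 0.0958
side
yellow [350. 210.] 84 top 0.0586 [ 0.5264 -0.3178] ang 71.2 ext -0.0092 0.0081
red [368. 172.] 77 top 0.1295 [ 0.5051 -0.3726] ang 41.1 ext -0.0071 0.0057
bar 337 [ 0.5045 -0.3764] 6.41 -0.0922 0.0949 z 0.0975
the job is handed in; nothing more can be done
the job is handed in; nothing more can be done
```

The job is done and handed in at about 77 s of the 210 s allowed. I opened the lock bar to its end stop and moved the two plates that were there, red and yellow. They went into the caddy's two outer slots. I then slid the lock bar shut to its stop, carried the caddy to the mat and set it down lengthwise.

- **Caddy position:** its centre is about 3 mm from the mat's centre and about 0.2° off the mat's long axis.
- **Plates:** both top edges read about 86 mm above the caddy's underside, which is fully down. Red leans slightly in its slot. Yellow read about 1 mm high, so I pressed it down lightly.
- **Lock bar:** the knob moved about 20 mm from open to shut, and the force rose to 26 N at the shut stop. On opening I measured only about 17 mm of travel, but the bar met a hard stop at 40 N. The bar may have started 2–3 mm open; the last scene and side views put the knob 2–4 mm closer to shut than at the start.
- **Bottles and look-alikes:** in the last pictures both bottles stand where they were. The two small yellow look-alike plates were left where they stood.

**Problems on the way:**
- The caddy was knocked about 37 mm aside after the red plate went in. I measured it again before placing yellow.
- Pushing the bar tilted the tool, and my first attempts to correct that made it worse. I worked it back to about 2°, and the caddy was carried about 2° off level.

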